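Screw down the battery cover of a shop clock

ROBOT

A 7-joint arm with a two-finger parallel gripper is mounted at the origin on the work surface. World frame = base frame: x ahead of the robot, y to its left, z up, the work surface at z = 0. Lengths are in mm, angles in rad, forces in N, time in s.
With the tool pointing down it reaches from about 425 to 1025 mm from the base axis. Payload 3.6 kg.
Tool frame: the origin (TCP) lies between the finger pads; the fingertips stand 25 mm ahead of it and the grasp point (between the pads) lies 6 mm ahead of it; z points along the fingers, y is the direction in which the jaws open and shut (so a half turn about z gives the same grasp; the last joint's range is limited). The gripper opens to 85 mm and grips with 20 to 120 N. Pads are 22 mm wide; open, the fingers measure 114 mm over their backs; the gripper's body (76 mm by 85 mm) begins 54 mm behind the grasp point. The pads swing forward as they close: fully open they stand 13 mm farther back than shut.
Start: joints at [1.123, 0.591, 0.048, 1.609, -0.033, 0.943, -0.034], TCP at [251.869, -679.847, 256.302] pointing down, gripper open.
Joint ranges: [-2.69, 2.69], [-0.47, 2.24], [-1.27, 1.36], [0.19, 2.51], [-1.53, 4.68], [0.08, 2.07], [-3.09, 3.09]. Speed limits (rad/s): [2.57, 2.57, 3.14, 3.14, 3.14, 3.14, 3.14].

INTERFACE

Orientations are given as a 3x3 rotation matrix whose columns are the frame's x, y, z axes.
In Python, from rig import bot gives the robot as it stands.
- The arm moves only by the shell command python3 -m handwheel 'ROWS' [OPENING] [FORCE]. ROWS is JSON, a list of rows, each a list of 2 entries, a list of its own where there are three numbers: the shift along the tool's x, y, z in mm, then the turn about the tool's z in degrees. A call has 1 to 20 rows; each row is the pose to reach, as a shift and turn from the pose commanded when the call began, along the tool's axes at that moment; what a row does not reach only later rows make up. A row lasts 1/10 s, in which the tool goes at most 50 mm and 8.59 degrees, less where a joint would pass 70% of its speed; a pose out of reach is approached as far as the arm can. A call with a gripper value outside its range is refused whole. OPENING is the closure, from 0 (fully open) to 1 (shut), set as the call begins (- or left out, the last holds). The fingers move at their own pace and stop on an object; FORCE is the grip in N (left out, the last holds). Time passes only in rows, so rows that repeat a pose let the fingers close. It gives the time, the measured TCP pose, the force and the opening at its end, in the units of the state.
- bot.observe(): the state, without advancing time (a new reading comes with each control period).
- bot.grab_frame(name): name is "scene" or "top" or "wrist"; returns a dict with "pixels" (480x640x3 uint8, red, green, blue), "fx", "fy", "cx", "cy" (pixels), "rvec" (rotation vector, rad) and "tvec" (3), from world to camera coordinates, as OpenCV has them. Camera axes: x right, y down, z forward; pixel columns grow to the right and rows downward; lengths in mm; the calibration is good to about 2 mm. The wrist camera is an equidistant fisheye: a pixel r from the principal point sees the ray r / f radians off the axis. A picture is of the moment at which its call begins. There is no depth.
- bot.close_job(): hands the job in, once; it reports no verdict.
Trained networks look in the newest picture that a camera, given by its name, has taken for a name from the list of things; names that differ only in an ending like _2 or _b are one class to them, and where a whole thing is asked for, a point or a joint stands for the part that bears it (a point fixed in the world has none). Each returns a list of dicts, best first, with "confidence" (0 to 1); they miss things now and then, are a little off and sometimes report something else, mostly with a low value. They report only what shows in the picture. A call takes as long as a camera call. They do not tell look-alikes from the thing itself.
- bot.find_in(query, camera): "rect" ([centre column, centre row, width, height] in pixels, round what is visible of it).
The state is a dict: "time": time; "q": joint angles; "qvel": joint speeds; "joint_torque": joint torques, N m; "tool_pos": TCP position; "orientation": TCP orientation; "wrist_force": force on the tool from outside, world axes, zero at the start; "wrist_torque": the same for the moment, N m; "grip_width": finger opening in mm.
Only numpy, scipy, OpenCV 4.12 (cv2) and the standard library are available. Lean on these libraries where they do the work, as an engineer would, in place of code of your own. Each camera call takes 0.05 s, during which the arm holds its last target.

TASK

The clock lying face down has a fresh set of cells: shut its white battery cover, then drive the cover's brass screw clockwise until it is fully home, using the red cross-head screwdriver and keeping its bit pushed down in the cross while it turns. Then hang the red screwdriver upright in the empty hole of the tool stand. Do not turn the screw with the fingers, and leave the other tools and the shop's pieces where they stand.

Things in the scene. Friction and masses are not known exactly. Their poses are not given: they have to be found in the camera images.
- clock: dark wooden table clock lying face down, fixed: a block 130 (x) x 170 (y) x 50 mm high; origin under its centre, z up. Its back (top face, z = 50 mm) has a battery bay with a white hinged cover. The hinge line runs along the clock's y at clock x = +45 mm, z = 50 mm; the shut cover runs from there 72 mm towards -x and is 84 mm wide in y, centred.
- cover (a joint): angle of the battery cover, rad: 0 = shut flat on the clock's back, grows as its free (-x) edge rises, at most 1.3. The white cover is an 8 mm thick plate; a light friction hinge holds it wherever it is left, a push of 1 to 2 N closes it.
- cover_hinge (a point): middle of the hinge line, at the cover's underside. Axes turn with the cover: -x points from the hinge to its free edge, y along the hinge, z out of its outer face.
- cover_press (a point): grey ribbed thumb patch (22 x 24 mm) on the cover's outer face, 54 mm from the hinge line and 22 mm to the +y side of the cover's middle; same axes as cover_hinge. Push here to shut the cover.
- screw_turn (a joint): turn of the captive cross-head screw, rad, clockwise seen from above: 3.0 = fully home (a hard stop), starts between 0 and 0.8. Quick thread: it sinks 1.5 mm per rad and its rim stands 4.5 mm proud of the cover at 0, flush at 3.0. It resists turning with about 0.06 N m and pushing alone does not turn it. Past about 2.2 a tongue on its shank catches under the clock's back and locks the cover; with the cover open, leave the screw unturned or the tongue stops it from shutting.
- screw: the brass screw in the cover, head 28 mm across with a dark-floored cross recess 6 mm deep, four arms 6.6 mm wide reaching 12 mm from the axis. Origin: centre of the recess floor; z along the axis, outwards (straight up when the cover is shut); x and y along the arms of the cross. With the cover shut it lies 54 mm from the hinge line towards -x and 20 mm to the -y side of the cover's middle; origin 56.5 mm above the table at turn 0, 52 mm at turn 3.0.
- screw_cross (a point): centre of the recess mouth, 6 mm above the origin of screw, same axes.
- driver: red-handled cross-head screwdriver, 145 mm long, 110 g, starting upright in one of the stand's holes. Origin: end of the bit, z up along the shank to the handle, x and y along the blades of the cross bit and square to the handle's faces. Bit: two crossed blades, each 13 mm across and 2.4 mm thick, 10 mm long; round shank 8 mm thick up to z = 60 mm; black collar 34 mm across at z = 60 to 66 mm; square handle 26 x 26 mm from z = 66 to 145 mm.
- driver_grip (a point): a point on the driver's axis in the handle, 120 mm above the end of the bit; same axes. In its hole the driver can shift about 4 mm sideways, so fingers that close on the handle centre it between them.
- stand: pale wooden tool stand, fixed: 62 (x) x 216 (y) x 70 mm high, origin under its centre, z up. Three square through-holes 21 x 21 mm in a row along y, 72 mm apart; a tool hangs in its hole with its collar resting on the top, its bit end then 10 mm above the table.
- stand_hole0 (a point): centre of the mouth of hole 0 on the stand's top, at stand y = -72 mm
- stand_hole1 (a point): centre of the mouth of hole 1 on the stand's top, at stand y = 0 mm
- stand_hole2 (a point): centre of the mouth of hole 2 on the stand's top, at stand y = 72 mm
- flat_driver: yellow-handled flat-blade screwdriver, otherwise the same shape as the driver, in another hole; leave alone. Origin at its lower end.
- awl: dark wooden-handled awl, same size, in another hole; leave alone. Origin at its lower end.
- candlestick: brass candlestick, 135 high, 54 across the foot (mm); a bystander, leave alone. Origin under its centre.
- vase: green glass vase with a narrow neck, 112 high, 56 across (mm); a bystander, leave alone. Origin under its centre.
- dog: white-and-tan pottery spaniel, 77 high, foot 46 x 36 (mm); a bystander, leave alone. Origin under its centre.
- mug: blue mug, 85 high, 76 across plus a handle on its own +y side (mm); a bystander, leave alone. Origin under its centre.
- jar: terracotta jar with a brass cap, 100 high, 68 across (mm); a bystander, leave alone. Origin under its centre.
- bowl: white bowl, 45 high, 110 across (mm); a bystander, leave alone. Origin under its centre.
Mind the look-alikes: they are no part of the job. Of the things like the driver, leave any that is blue, green or orange; of the rest the larger one is meant.

How it is judged:
By the outcome, as a careful person would: the job done as asked, in the order asked, and still so for the second after the job is handed in, with the robot touching nothing.
It also fails if it takes over 72 s, if anything falls off the work surface, if the arm or the gripper's body presses on something with over 40 N, if the wrist force passes 120 N, or if a joint passes its speed limit or range.

## Working session

There is one attempt and no reset: what is moved stays moved. The work goes in short steps, Python scripts to look and compute and a shell command to move; the robot and the scene stay as the last step left them, time stands still between calls to the robot, and variables do not carry over. Pictures are saved under pics/ and viewed, and the job is handed in when it is done.

```bash
ls; mkdir -p pics
python3 - <<'E'
from rig import bot
import cv2
s=bot.observe()
for k,v in s.items(): print(k,v)
for n in("scene","top","wrist"):
    f=bot.grab_frame(n); cv2.imwrite(f"pics/{n}0.png",f["pixels"][:,:,::-1])
    print(n,f["fx"],f["fy"],f["cx"],f["cy"],f["rvec"],f["tvec"])
for c in("scene","top"):
    for q in("clock","cover","cover_press","screw","driver","flat_driver","awl","stand"):
        print(c,q,[(round(d["confidence"],2),[round(x) for x in d["rect"]]) for d in bot.find_in(q,c)[:4]])
E
```

```text
pics
time 0.0
q [ 1.12252955  0.59213189  0.04828462  1.60985124 -0.03328735  0.94266727
 -0.03373166]
qvel [-0.00055445 -0.00101172  0.00098279  0.00087013 -0.00053699 -0.00210781
  0.00033822]
joint_torque [-3.36959602e-04 -5.48682153e+01  1.54658083e+00 -1.98120081e+01
  9.37882927e-03  8.64964473e-03  5.84740661e-06]
tool_pos [ 251.58939096 -679.11843136  255.12043946]
orientation [[ 9.37703784e-01  3.47434595e-01 -9.03573721e-04]
 [ 3.47435746e-01 -9.37701520e-01  2.06442624e-03]
 [-1.30029359e-04 -2.24975410e-03 -9.99997461e-01]]
wrist_force [-0.65827924  0.67706926  0.17579868]
wrist_torque [-0.00328924  0.03358152  0.00814883]
grip_width 85.47163285997169
scene 447.2386317578669 447.2386317578669 325.1607814043046 244.26105859692387 [ 1.47589993  2.07702235 -0.83658163] [ 202.36695726 -307.60523291 1480.3129468 ]
top 543.4279720248612 543.4279720248612 321.0853974871325 245.03681257187125 [ 2.10274158 -2.16201037  0.1594214 ] [  22.13200537  621.38401322 1476.77582002]
wrist 371.64829954431775 371.64829954431775 319.91124887012 238.5339740255029 [-2.3496574   1.63464375  0.27
[... 291 characters left out ...]
 (0.62, [412, 223, 10, 21]), (0.61, [364, 281, 21, 47]), (0.56, [394, 248, 19, 36])]
scene flat_driver [(0.91, [459, 247, 21, 34])]
scene awl [(0.6, [427, 246, 21, 35])]
scene stand [(0.78, [425, 271, 100, 40])]
top clock [(0.79, [403, 264, 77, 68])]
top cover [(0.71, [397, 254, 35, 29])]
top cover_press [(0.89, [397, 252, 36, 25]), (0.46, [480, 289, 30, 27])]
top screw [(0.74, [225, 298, 20, 14])]
top driver [(0.54, [293, 244, 17, 16]), (0.53, [268, 247, 8, 9]), (0.49, [273, 277, 12, 19]), (0.46, [252, 230, 16, 15])]
top flat_driver [(0.47, [226, 297, 17, 15])]
top awl [(0.66, [276, 277, 20, 12]), (0.59, [250, 284, 11, 12])]
top stand [(0.68, [253, 287, 79, 44]), (0.39, [276, 277, 21, 11])]
```

Run:
```python
import cv2
a=cv2.imread("pics/scene0.png");cv2.imwrite("pics/scene0c.png",cv2.resize(a[180:360,200:500],None,fx=2.6,fy=2.6,interpolation=2))
a=cv2.imread("pics/top0.png");cv2.imwrite("pics/top0c.png",cv2.resize(a[190:350,190:470],None,fx=2.8,fy=2.8,interpolation=2))
```

```text
(no output)
```

View pics/scene0.png

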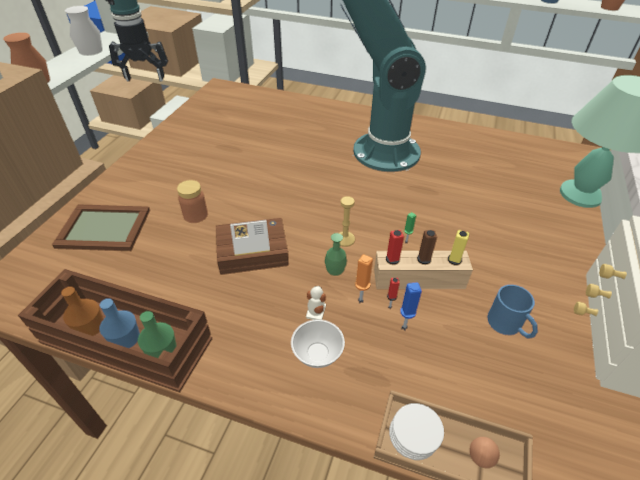

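View pics/top0.png

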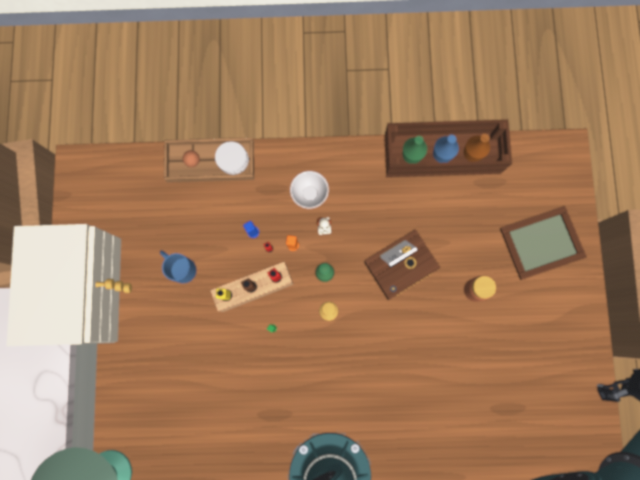

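View pics/scene0c.png

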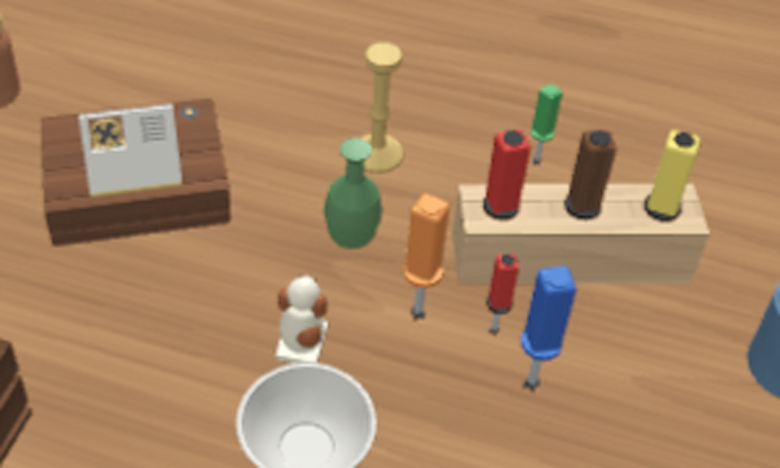

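View pics/top0c.png

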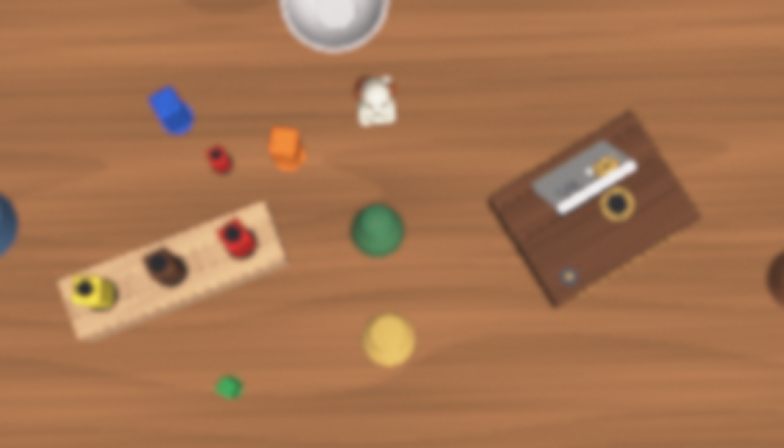

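View pics/wrist0.png

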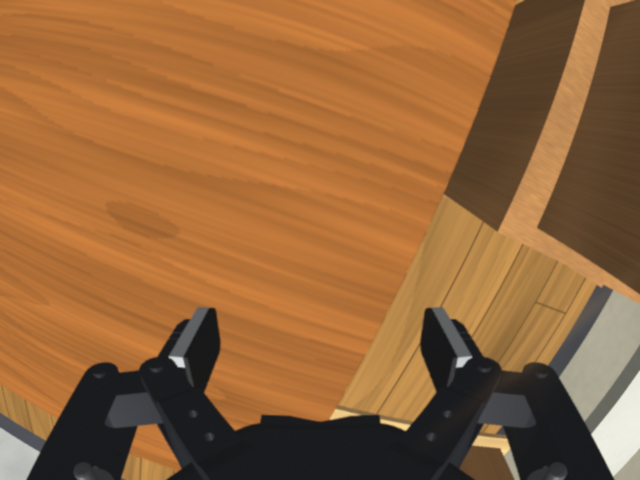

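```bash
cat > h.py <<'E'
import numpy as np, cv2
def cam(f):
    R=cv2.Rodrigues(np.array(f["rvec"],float))[0]; return R,np.array(f["tvec"],float)
def ray(f,uv,fish=False):
    R,t=cam(f); x=(uv[0]-f["cx"])/f["fx"]; y=(uv[1]-f["cy"])/f["fy"]
    if fish:
        r=np.hypot(x,y); d=np.array([np.sin(r)*x/r,np.sin(r)*y/r,np.cos(r)]) if r>0 else np.array([0,0,1.])
    else: d=np.array([x,y,1.])
    return -R.T@t, R.T@d
def atz(f,uv,z,fish=False):
    c,d=ray(f,uv,fish); return c+d*(z-c[2])/d[2]
def proj(f,P,fish=False):
    R,t=cam(f); p=(R@np.atleast_2d(P).T).T+t
    if fish:
        rr=np.hypot(p[:,0],p[:,1]); th=np.arctan2(rr,p[:,2]); s=th/np.maximum(rr,1e-9)
        return np.c_[f["cx"]+f["fx"]*s*p[:,0],f["cy"]+f["fy"]*s*p[:,1]]
    return np.c_[f["cx"]+f["fx"]*p[:,0]/p[:,2],f["cy"]+f["fy"]*p[:,1]/p[:,2]]
E
python3 - <<'E'
from rig import bot
from h import *
f=bot.grab_frame("top"); g=bot.grab_frame("scene")
for c in [(630,110),(700,215),(555,307),(488,200)]:
    print("clk",atz(f,(c[0]/2.8+190,c[1]/2.8+190),50).round(1))
for c in [(265,203),(286,262),(80,338),(58,283)]:
    print("std",atz(f,(c[0]/2.8+190,c[1]/2.8+190),70).round(1))
for c in [(233,232),(160,260),(86,288)]:
    print("tool tops z149",atz(f,(c[0]/2.8+190,c[1]/2.8+190),155).round(1))
for n,c in dict(candle=(330,312),vase=(325,271),jar=(483,288)).items(): print(n,atz(f,c,110).round())
E
```

```text
clk [ 659.1 -260.8   50. ]
clk [ 550.9 -324.4   50. ]
clk [ 463.8 -176.3   50. ]
clk [ 571.9 -114.5   50. ]
std [572.6 106.6  70. ]
std [513.8  86.9  70. ]
std [445.3 288.9  70. ]
std [499.4 310.7  70. ]
tool tops z149 [535.2 130.1 155. ]
tool tops z149 [511.1 198.  155. ]
tool tops z149 [487.1 266.5 155. ]
candle [432. -14. 110.]
vase [541.  -4. 110.]
jar [ 484. -422.  110.]
```

```bash
cat >> h.py <<'E'
def shift(s,target,yaw=None):
    R=np.array(s["orientation"]); d=np.array(target)-np.array(s["tool_pos"]); return (R.T@d)
E
python3 - <<'E'
from rig import bot
from h import *
f=bot.grab_frame("wrist"); s=bot.observe()
R,t=cam(f); c=-R.T@t; T=np.array(s["orientation"])
print(c, T.T@(c-s["tool_pos"])); print((T.T@R.T).round(3))
print(shift(s,(500,-250,300)))
E
```

```text
[ 330.16903579 -651.05637614  373.20115937] [  83.38679793    0.20235498 -116.90387858]
[[-0.    -0.947 -0.32 ]
 [ 1.    -0.     0.   ]
 [-0.    -0.32   0.947]]
[ 381.9909546  -316.85340956  -43.70290338]
```

```bash
python3 -m handwheel '[[[40,-29,-20],0],[[80,-58,-40],0],[[120,-86,-45],0],[[160,-115,-45],0],[[200,-144,-45],0],[[240,-173,-45],0],[[280,-202,-45],0],[[320,-230,-45],0],[[360,-259,-45],0],[[400,-288,-45],0],[[440,-317,-45],0],[[450,-324,-45],0],[[450,-324,-45],0],[[450,-324,-45],0]]'
python3 - <<'E'
from rig import bot
from h import *
f=bot.grab_frame("wrist"); cv2.imwrite("pics/w1.png",f["pixels"][:,:,::-1]); print(bot.observe()["tool_pos"])
for q in("clock","cover","cover_press","screw","screw_cross"):
        print(q,[(round(d["confidence"],2),[round(x) for x in d["rect"]]) for d in bot.find_in(q,"wrist")[:4]])
E
```

```text
time: 2.5
tool_pos: [560.3, -221.3, 301.2]
orientation: [[0.938, 0.346, -0.001], [0.346, -0.938, -0.001], [-0.001, 0.001, -1.0]]
wrist_force: [0.4, -1.1, 0.2]
grip_width: 85.2
[ 559.85620721 -222.2000285   301.19378233]
clock [(0.63, [316, 190, 176, 148])]
cover [(0.65, [317, 172, 98, 70])]
cover_press [(0.62, [316, 170, 103, 68])]
screw [(0.82, [339, 175, 33, 28])]
screw_cross [(0.92, [341, 175, 30, 26])]
```

View pics/w1.png

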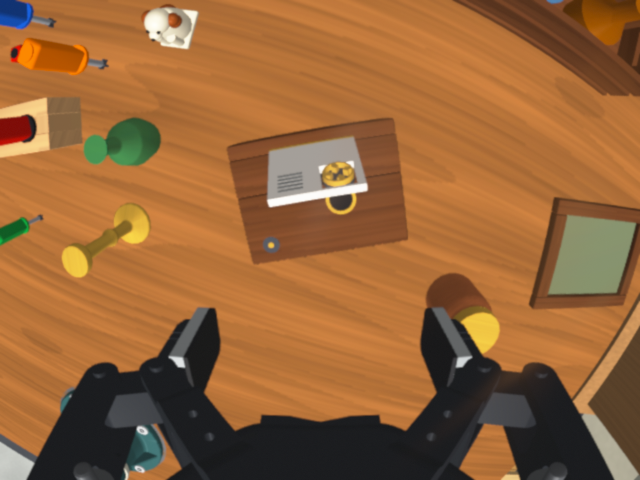

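Run:
```python
import cv2
a=cv2.imread("pics/w1.png");cv2.imwrite("pics/w1c.png",cv2.resize(a[110:275,215:420],None,fx=3.6,fy=3.6,interpolation=2))
```

```text
(no output)
```

View pics/w1c.png

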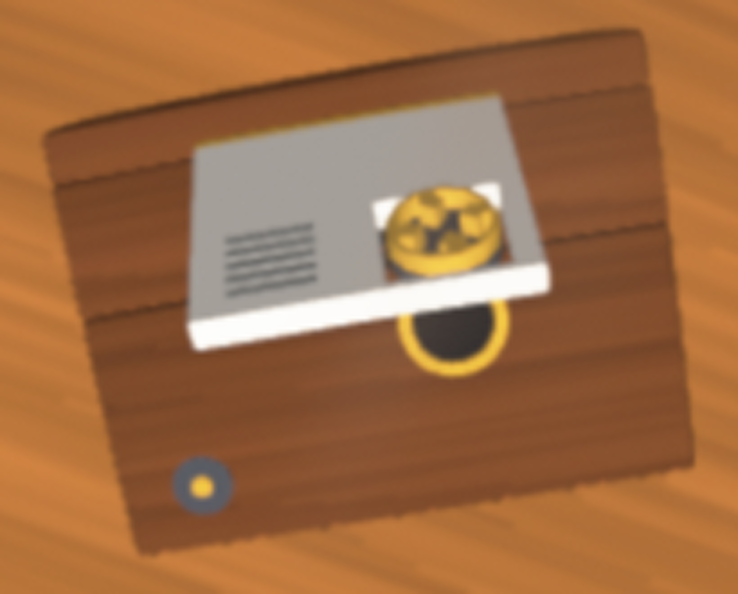

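```bash
cat > fit.py <<'E'
from rig import bot
from h import *
from scipy.optimize import least_squares
def cl2w(p,P):
    x,y,a=p[:3]; P=np.atleast_2d(P).astype(float); c,s=np.cos(a),np.sin(a)
    return np.c_[x+c*P[:,0]-s*P[:,1],y+s*P[:,0]+c*P[:,1],P[:,2]]
def cov(p,P): # cover frame-> clock
    b=p[3]; P=np.atleast_2d(P).astype(float); c,s=np.cos(b),np.sin(b)
    # at angle b, -x dir -> (-c, s)
    X=45+P[:,0]*c+P[:,2]*s; Z=50-P[:,0]*s+P[:,2]*c
    return np.c_[X,P[:,1],Z]
E
python3 - <<'E'
from fit import *
f=bot.grab_frame("wrist"); g=bot.grab_frame("top")
ck=np.array([(65,85,50),(65,-85,50),(-65,-85,50),(-65,85,50)])
ckuv=np.array([(48,137),(643,35),(692,465),(143,552)])/3.6+[215,110]
cv=np.array([(-72,42,8),(-72,-42,8),(-72,42,0),(-72,-42,0),(0,42,8),(0,-42,8)])
cvuv=np.array([(190,320),(547,262),(198,350),(548,292),(195,147),(498,95)])/3.6+[215,110]
tp=ck; tpuv=np.array([(488,200),(630,110),(700,215),(555,307)])  # order guess
tpuv=np.array([(630,110),(700,215),(555,307),(488,200)])/2.8+190
# top: far edge = larger world x
tpuv=tpuv[[3,0,1,2]]
def res(p,parts=False):
    a=proj(f,cl2w(p,ck),True)-ckuv; b=proj(f,cl2w(p,cov(p,cv)),True)-cvuv; c=proj(g,cl2w(p,tp))-tpuv
    if parts: print(a.round(1).tolist(),b.round(1).tolist(),c.round(1).tolist(),sep="\n")
    return np.r_[a.ravel(),b.ravel(),c.ravel()]
r=least_squares(res,[561,-219,0.52,0.8],loss="soft_l1"); print(r.x,r.cost); res(r.x,True)
p=r.x
print("press",cl2w(p,cov(p,(-54,22,8))),"screw open",cl2w(p,cov(p,(-54,-20,8))))
p0=p.copy();p0[3]=0
print("press shut",cl2w(p0,cov(p0,(-54,22,8))),"screw shut",cl2w(p0,cov(p0,(-54,-20,8))))
print("hole ring",atz(f,np.array((453,322))/3.6+[215,110],50,True))
E
```

```text
[ 5.66269150e+02 -2.19899745e+02  5.21249923e-01  1.06037213e+00] 13.845795657316875
[[-2.5, -1.0], [0.4, -1.9], [1.6, 1.6], [-1.6, 2.4]]
[[-0.5, 1.0], [0.1, 0.4], [-0.4, -0.5], [0.4, -0.7], [-0.1, 0.8], [0.4, 0.6]]
[[-0.4, -3.0], [0.1, -2.1], [0.5, -0.5], [0.8, -1.4]]
press [[ 577.51309248 -188.07413967  101.02539596]] screw open [[ 598.42759967 -224.49643214  101.02539596]]
press shut [[ 547.50915546 -205.30308146   58.        ]] screw shut [[ 568.42366265 -241.72537393   58.        ]]
hole ring [ 568.47539953 -241.43640103   50.        ]
```

Run:
```python
from fit import *
s=bot.observe(); p=[566.3,-219.9,.5212,0]
W=[(62,22,130),(62,22,103)]
for b in(1.06,.9,.75,.6,.45,.3,.15,0.0):
    W.append((45-54*np.cos(b)+8*np.sin(b)+11*min(1,b/.6),22,50+54*np.sin(b)+8*np.cos(b)+1))
W.append((-9,22,57))
for w in W:
    t=cl2w(p,w)[0]+[0,0,25]; print(np.round(w),shift(s,t).round(0))
```

```text
[ 62  22 130] [ 63. -31. 146.]
[ 62  22 103] [ 63. -31. 173.]
[ 37.  22. 102.] [ 38. -27. 174.]
[29. 22. 98.] [ 30. -25. 178.]
[22. 22. 94.] [ 23. -24. 183.]
[16. 22. 88.] [ 17. -23. 188.]
[ 8. 22. 82.] [ 10. -22. 195.]
[ 1. 22. 75.] [  3. -21. 202.]
[-4. 22. 67.] [ -3. -20. 209.]
[-9. 22. 59.] [ -7. -19. 217.]
[-9 22 57] [ -7. -19. 219.]
```

```bash
python3 -m handwheel '[[[30,-15,10],0],[[63,-31,20],0],[[63,-31,60],0],[[63,-31,100],0],[[63,-31,135],0],[[63,-31,160],0],[[63,-31,173],0],[[63,-31,173],0]]' 1 40
python3 - <<'E'
from fit import *
f=bot.grab_frame("wrist"); cv2.imwrite("pics/w2.png",f["pixels"][:,:,::-1]); print(bot.observe()["wrist_force"])
E
```

```text
time: 3.7
tool_pos: [608.4, -168.7, 126.6]
orientation: [[0.938, 0.347, -0.004], [0.347, -0.938, 0.001], [-0.003, -0.002, -1.0]]
wrist_force: [-0.3, -0.1, -0.1]
grip_width: 0.2
[ 0.67414597  0.91379765 -0.61962637]
```

View pics/w2.png

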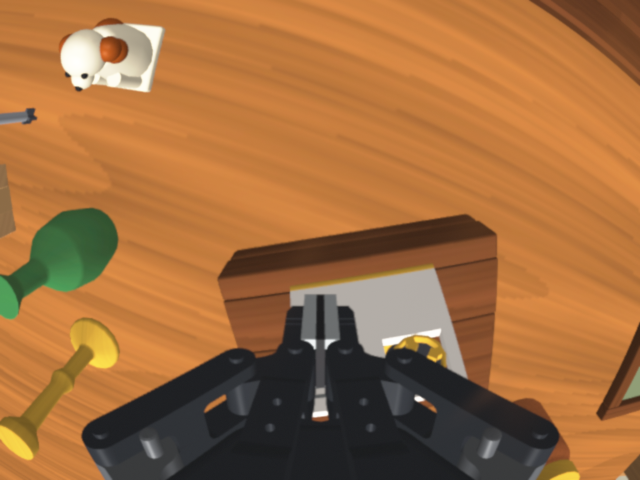

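```bash
python3 -m handwheel '[[[-12,2,0],0],[[-25,4,1],0],[[-33,6,5],0],[[-40,7,10],0],[[-46,8,15],0],[[-53,9,22],0],[[-60,10,29],0],[[-66,11,36],0],[[-70,12,41],0],[[-70,12,43],0],[[-70,12,44],0],[[-70,12,44],0]]'
python3 - <<'E'
from fit import *
f=bot.grab_frame("wrist"); cv2.imwrite("pics/w3.png",f["pixels"][:,:,::-1]); print(bot.observe()["wrist_force"],bot.observe()["tool_pos"])
E
```

```text
time: 4.95
tool_pos: [548.5, -204.0, 84.2]
orientation: [[0.938, 0.348, 0.0], [0.348, -0.938, 0.0], [0.0, -0.0, -1.0]]
wrist_force: [0.2, -0.8, 0.2]
grip_width: 0.1
[ 0.14005135 -0.3267066   0.23708732] [ 548.6240486  -204.08392844   84.39293741]
```

View pics/w3.png

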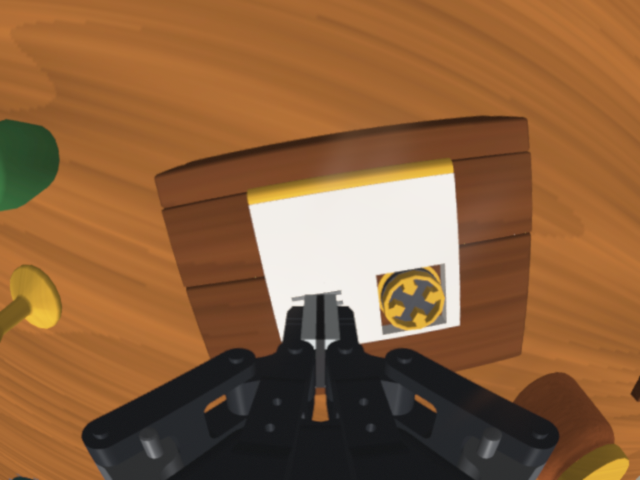

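```bash
python3 -m handwheel '[[[0,0,1],0],[[0,0,2],0],[[0,0,2],0]]'; python3 -m handwheel '[[[0,0,1],0],[[0,0,2],0],[[0,0,2],0]]'
```

```text
time: 5.3
tool_pos: [548.7, -204.2, 83.1]
orientation: [[0.938, 0.348, 0.001], [0.348, -0.938, -0.0], [0.001, 0.001, -1.0]]
wrist_force: [0.1, 0.4, 4.6]
grip_width: -0.3
time: 5.6
tool_pos: [548.7, -204.2, 82.8]
orientation: [[0.938, 0.347, 0.001], [0.347, -0.938, -0.0], [0.001, 0.001, -1.0]]
wrist_force: [-3.3, 1.3, 18.0]
grip_width: -0.1
```

```bash
python3 -m handwheel '[[[0,0,-20],0],[[-10,10,-50],0],[[-20,25,-80],0],[[-36,40,-110],0],[[-36,40,-110],0],[[-36,40,-110],0]]' 0
python3 - <<'E'
from fit import *
f=bot.grab_frame("wrist"); cv2.imwrite("pics/w4.png",f["pixels"][:,:,::-1]); print(bot.observe()["tool_pos"])
for q in("screw","screw_cross"):
        print(q,[(round(d["confidence"],2),[round(x) for x in d["rect"]]) for d in bot.find_in(q,"wrist")[:4]])
d=bot.find_in("screw","wrist")[0]["rect"]
u,v=int(d[0]),int(d[1]); a=f["pixels"][v-50:v+50,u-65:u+65,::-1]; cv2.imwrite("pics/w4c.png",cv2.resize(a,None,fx=6,fy=6,interpolation=2)); print(u-65,v-50)
for t in (0,.4,.8):print(atz(f,d[:2],62.5-1.5*t,True))
E
```

```text
time: 6.2
tool_pos: [528.3, -254.9, 191.0]
orientation: [[0.938, 0.346, 0.002], [0.346, -0.938, -0.001], [0.001, 0.001, -1.0]]
wrist_force: [-0.5, 0.9, -0.4]
grip_width: 84.5
[ 528.02342746 -253.65923444  190.00509912]
screw [(0.76, [321, 180, 43, 50]), (0.56, [286, 151, 143, 131])]
screw_cross [(0.88, [323, 179, 38, 44])]
256 129
[ 568.02398115 -241.46929014   62.5       ]
[ 567.93009783 -241.50677633   61.9       ]
[ 567.8362145  -241.54426252   61.3       ]
```

View pics/w4.png

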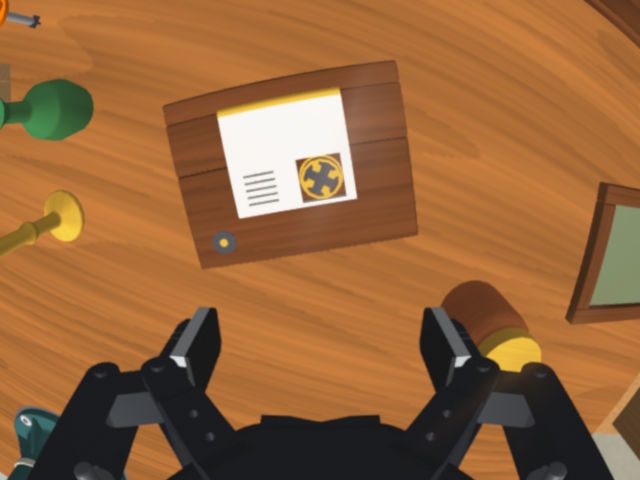

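View pics/w4c.png

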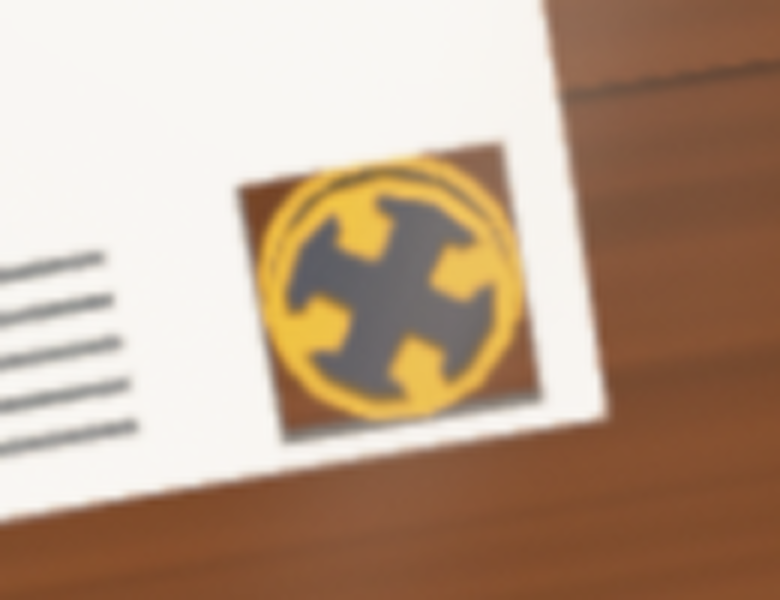

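Run:
```python
from fit import *
f=bot.grab_frame("wrist")
P={k:atz(f,np.array(v)/6+[256,129],56,True)[:2] for k,v in dict(a=(421,215),b=(362,378),c=(488,318),d=(297,265)).items()}
v=P["a"]-P["b"]; w=P["c"]-P["d"]
print(P,np.degrees(np.arctan2(v[1],v[0])),np.linalg.norm(v),np.degrees(np.arctan2(w[1],w[0])),np.linalg.norm(w)); print(sum(P.values())/4)
g=bot.grab_frame("top")
# stand view
for q in ("driver","stand","awl"): print(q,[(round(d["confidence"],2),[round(x,1) for x in d["rect"]]) for d in bot.find_in(q,"top")[:6]])
```

```text
{'a': array([ 577.29914276, -238.85784223]), 'b': array([ 557.37258202, -239.17613156]), 'c': array([ 568.92484707, -250.13246166]), 'd': array([ 567.08289252, -227.7627852 ])} 0.9151144815280694 19.929102618371502 -85.29279419396067 22.445383070438766
[ 567.66986609 -238.98230516]
driver [(0.75, [291.4, 245.3, 16.5, 18.2]), (0.6, [269.9, 246.1, 7.9, 11.2]), (0.5, [273.1, 277.3, 13.9, 17.2]), (0.49, [272.6, 326.7, 5.6, 6.6]), (0.46, [252.8, 230.4, 18.1, 17.4])]
stand [(0.74, [252.8, 288.1, 80.1, 46.3]), (0.28, [323.1, 226.1, 11.4, 19.1])]
awl [(0.68, [252.5, 286.0, 81.8, 50.6]), (0.55, [248.8, 286.6, 14.4, 16.8]), (0.51, [275.2, 276.4, 16.4, 14.6])]
```

```bash
python3 -m handwheel '[[[0,0,-40],0],[[10,-30,-75],0],[[28,-70,-100],0],[[43,-110,-120],0],[[58,-150,-140],0],[[73,-190,-150],0],[[88,-230,-150],0],[[103,-270,-150],0],[[118,-310,-150],0],[[132,-351,-150],0],[[132,-351,-150],0],[[132,-351,-150],0]]' 0
python3 - <<'E'
from fit import *
f=bot.grab_frame("wrist"); cv2.imwrite("pics/w5.png",f["pixels"][:,:,::-1]); s=bot.observe(); print(s["tool_pos"],s["q"])
for q in("driver","stand","awl","flat_driver"):
        print(q,[(round(d["confidence"],2),[round(x) for x in d["rect"]]) for d in bot.find_in(q,"wrist")[:5]])
E
```

```text
time: 7.85
tool_pos: [529.7, 122.1, 340.0]
orientation: [[0.936, 0.351, -0.001], [0.351, -0.936, -0.0], [-0.001, -0.0, -1.0]]
wrist_force: [0.4, -1.3, 0.2]
grip_width: 85.6
[529.89160578 120.32367766 339.98296875] [-0.12967024  0.27606705 -0.22110352  1.9212068   0.07415489  0.95290213
 -1.6012197 ]
driver [(0.9, [312, 198, 35, 50]), (0.9, [297, 44, 36, 47]), (0.82, [322, 104, 21, 21]), (0.82, [393, 126, 48, 38]), (0.82, [262, 288, 22, 45])]
stand [(0.66, [252, 180, 194, 65]), (0.61, [548, 255, 113, 116]), (0.23, [467, 31, 90, 62])]
awl [(0.58, [236, 196, 52, 52])]
flat_driver [(0.88, [167, 195, 64, 46])]
```

View pics/w5.png

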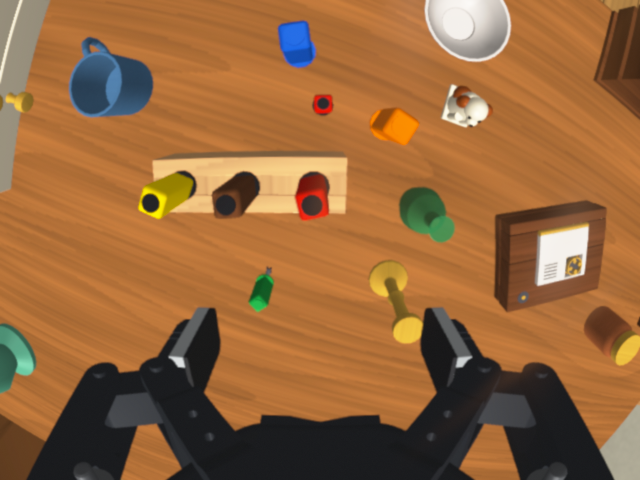

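Run:
```python
import cv2
a=cv2.imread("pics/w5.png");cv2.imwrite("pics/w5c.png",cv2.resize(a[90:240,130:360],None,fx=3.4,fy=3.4,interpolation=2))
cv2.imwrite("pics/w5d.png",cv2.resize(a[150:230,280:360],None,fx=7,fy=7,interpolation=2))
```

```text
(no output)
```

View pics/w5c.png

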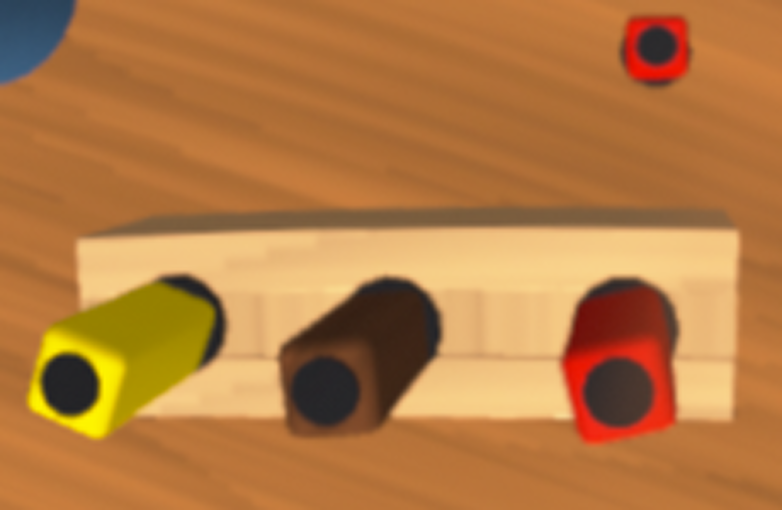

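View pics/w5d.png

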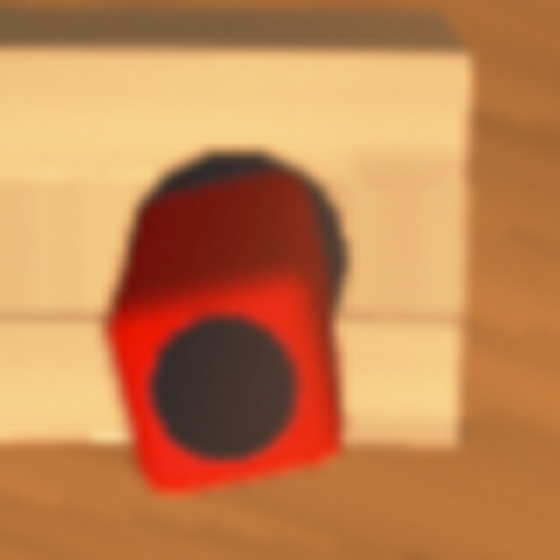

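Run:
```python
from fit import *
f=bot.grab_frame("wrist")
P=np.array([atz(f,np.array(v)/7+[280,150],155,True)[:2] for v in [(110,318),(312,268),(345,450),(153,494)]])
print(P.round(1).tolist(),P.mean(0)); e=np.diff(np.r_[P,P[:1]],axis=0); print(np.degrees(np.arctan2(e[:,1],e[:,0])),np.linalg.norm(e,axis=1))
print("circ",atz(f,np.array((224,387))/7+[280,150],155,True))
S=np.array([(740,232),(734,418),(78,240)])/3.4+[130,90]
S=np.array([atz(f,v,70,True)[:2] for v in S]); print("stand",S)
# stand fit: right-far corner, right-near corner, left-far
ck=np.array([(31,-108,70),(-31,-108,70),(31,108,70)]);uv=np.array([(740,232),(734,418),(78,240)])/3.4+[130,90]
r=least_squares(lambda p:(proj(f,cl2w(p,ck),True)-uv).ravel(),[507,198,.33]); print(r.x,r.fun.round(1),cl2w(r.x,(0,-72,70)))
s=bot.observe(); T=np.array(s["orientation"]);print("toolyaw",np.degrees(np.arctan2(T[1,0],T[0,0])))
```

```text
[[541.2, 143.9], [555.1, 123.5], [535.6, 112.0], [522.5, 131.9]] [538.60774714 127.83281641]
[ -55.78523876 -149.56193871  123.49246859   32.66776315] [24.67240858 22.62126352 23.78578111 22.28041383]
circ [537.92624396 128.32825541 155.        ]
stand [[578.51572409 105.33791044]
 [522.65920067  85.78262705]
 [507.66158731 307.99161236]]
[5.14400507e+02 1.96903954e+02 3.41501107e-01] [ 0.3 -1.2  0.4  1.4 -0.8 -0.1] [[538.5134429  129.06173737  70.        ]]
toolyaw 20.178310811096626
```

```bash
python3 -m handwheel '[[[3,-1,0],-8.5],[[6,-2,0],-17],[[10,-3,0],-25.5],[[10,-3,0],-34],[[10,-3,10],-42.5],[[10,-3,20],-51],[[10,-3,30],-59.5],[[10,-3,40],-68],[[10,-3,50],-76.5],[[10,-3,60],-85],[[10,-3,70],-93.5],[[10,-3,80],-102],[[10,-3,80],-102.5],[[10,-3,80],-102.5]]' 0.25 80
python3 - <<'E'
from fit import *
f=bot.grab_frame("wrist"); cv2.imwrite("pics/w6.png",f["pixels"][:,:,::-1]); s=bot.observe(); print(s["tool_pos"],s["q"])
T=np.array(s["orientation"]);print("toolyaw",np.degrees(np.arctan2(T[1,0],T[0,0])),shift(s,(538.3,128.5,136)))
E
```

```text
time: 9.55
tool_pos: [538.6, 126.2, 260.3]
orientation: [[-0.539, 0.843, -0.0], [0.843, 0.539, -0.0], [0.0, -0.0, -1.0]]
wrist_force: [0.3, -0.6, 0.6]
grip_width: 63.5
[538.81677979 126.53510255 260.68878548] [ 0.12416172  0.42262639 -0.57877731  1.97589886  0.30935117  0.82930625
 -0.056342  ]
toolyaw 122.62348582580525 [  1.96444482   0.55706321 124.68861915]
```

View pics/w6.png

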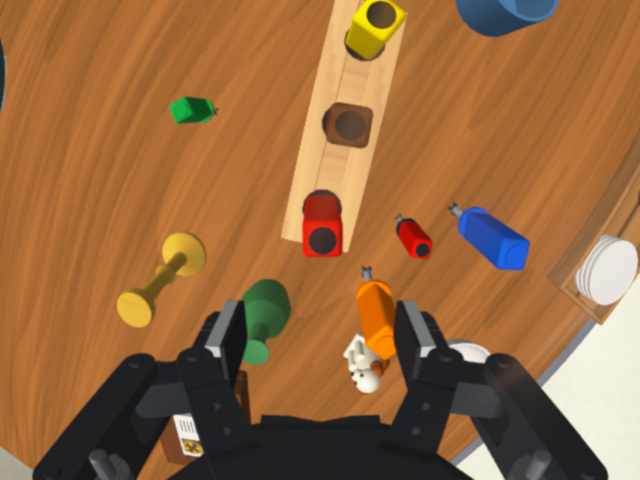

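```bash
python3 -m handwheel '[[[2,0,30],0],[[2,0,60],0],[[2,0,85],0],[[2,0,105],0],[[2,0,118],0],[[2,0,124],0],[[2,0,124],0]]'
python3 - <<'E'
from fit import *
f=bot.grab_frame("wrist"); cv2.imwrite("pics/w7.png",f["pixels"][:,:,::-1]); s=bot.observe(); print(s["tool_pos"],s["wrist_force"])
E
```

```text
time: 10.3
tool_pos: [537.5, 128.7, 136.2]
orientation: [[-0.542, 0.841, -0.0], [0.841, 0.542, -0.0], [-0.0, -0.0, -1.0]]
wrist_force: [0.2, -0.2, 0.5]
grip_width: 63.9
[537.81733657 128.88151503 136.78694552] [-0.30056357 -0.05863857 -0.4885606 ]
```

View pics/w7.png

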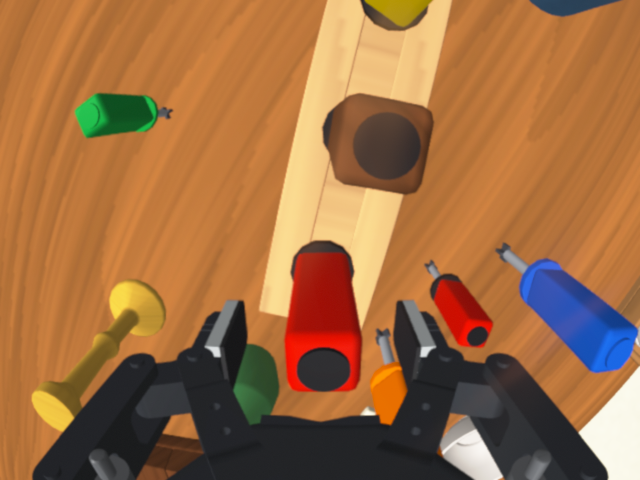

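Well centred between the jaws (red handle at about (322,320)). Grip.

```bash
python3 -m handwheel '[[[0,0,0],0],[[0,0,0],0],[[0,0,0],0],[[0,0,0],0],[[0,0,0],0],[[0,0,0],0]]' 1 90
python3 -m handwheel '[[[0,0,-10],0],[[0,0,-25],0],[[0,0,-45],0],[[0,0,-70],0],[[0,0,-100],0],[[0,0,-130],0],[[0,0,-145],0],[[0,0,-145],0]]'
python3 - <<'E'
from fit import *
f=bot.grab_frame("wrist"); cv2.imwrite("pics/w8.png",f["pixels"][:,:,::-1]); g=bot.grab_frame("scene"); cv2.imwrite("pics/s8.png",cv2.resize(g["pixels"][150:350,250:500,::-1],None,fx=3,fy=3))
s=bot.observe(); print(s["tool_pos"],s["wrist_force"],s["q"])
T=np.array(s["orientation"]);print("toolyaw",np.degrees(np.arctan2(T[1,0],T[0,0])))
E
```

```text
time: 10.95
tool_pos: [537.9, 128.8, 137.2]
orientation: [[-0.542, 0.84, 0.001], [0.84, 0.542, 0.0], [-0.001, 0.001, -1.0]]
wrist_force: [0.3, -0.7, 5.7]
grip_width: 24.9
time: 11.75
tool_pos: [538.6, 129.3, 284.0]
orientation: [[-0.542, 0.84, 0.005], [0.84, 0.542, 0.001], [-0.002, 0.005, -1.0]]
wrist_force: [0.5, 0.2, -1.1]
grip_width: 25.2
[536.76044304 128.17939665 280.82549166] [-0.62837654 -0.24821328 -1.39701785] [ 0.13810334  0.3983341  -0.59780018  1.95808307  0.28976332  0.87078687
 -0.03956613]
toolyaw 122.817964045751
```

View pics/w8.png

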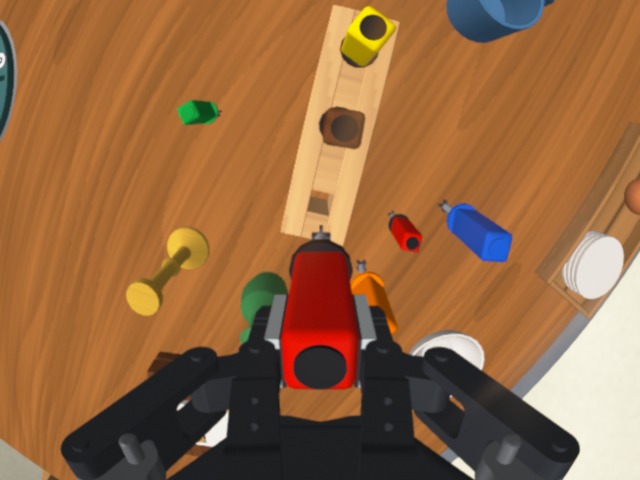

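View pics/s8.png

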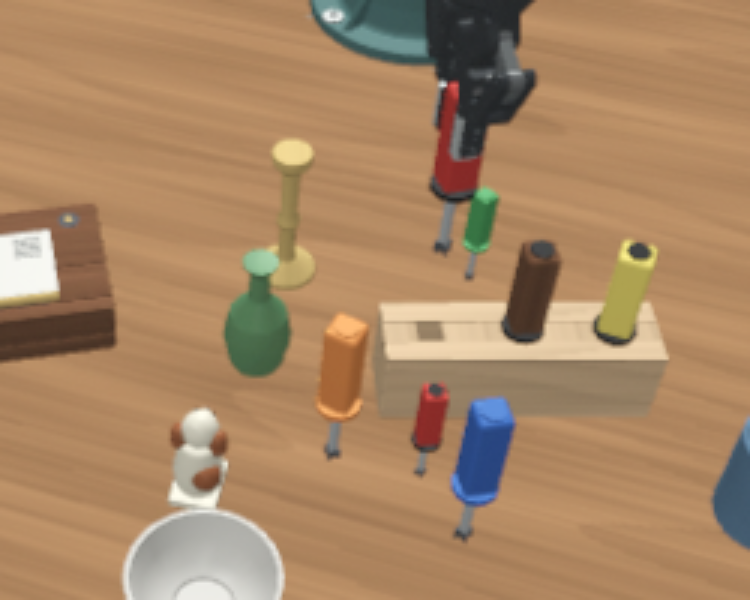

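Run:
```python
import cv2
a=cv2.imread("pics/w8.png");cv2.imwrite("pics/w8c.png",cv2.resize(a[180:300,260:380],None,fx=5,fy=5,interpolation=2))
```

```text
(no output)
```

View pics/w8c.png

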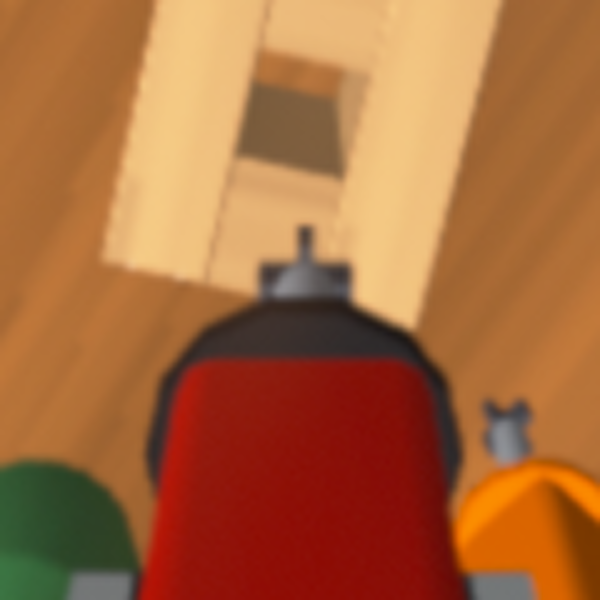

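```bash
cat >> h.py <<'E'
import numpy as np
# camera in tool frame (fixed)
CT=np.array([83.387,0.202,-116.904]); CR=np.array([[-0.,-.947,-.320],[1,0,0],[0,-.320,.947]]) # columns: cam axes in tool
def projtool(P,fx=371.648,cx=319.91,cy=238.53):
    p=(np.atleast_2d(P)-CT)@CR; rr=np.hypot(p[:,0],p[:,1]); th=np.arctan2(rr,p[:,2]); k=fx*th/rr
    return np.c_[cx+k*p[:,0],cy+k*p[:,1]]
E
python3 - <<'E'
from h import *
for ox in(-4,-2,0,2,4):
    print(ox,projtool([(ox+6.5,0,127),(ox,-6.5,127),(ox,6.5,127)]).round(1).tolist(), "z130",projtool([(ox+6.5,0,131)]).round(1).tolist())
E
```

```text
-4 [[319.6, 236.4], [310.3, 245.3], [328.9, 245.3]] z130 [[319.6, 234.6]]
-2 [[319.6, 233.7], [310.3, 242.6], [329.0, 242.6]] z130 [[319.6, 231.9]]
0 [[319.6, 230.9], [310.2, 239.9], [329.0, 239.9]] z130 [[319.6, 229.2]]
2 [[319.6, 228.1], [310.2, 237.1], [329.0, 237.1]] z130 [[319.6, 226.5]]
4 [[319.6, 225.3], [310.2, 234.4], [329.0, 234.4]] z130 [[319.6, 223.7]]
```

```bash
python3 -m handwheel '[[[-20,-11,-20],0],[[-50,-27,-20],0],[[-85,-46,-20],4],[[-120,-65,-20],8],[[-155,-83,-20],12],[[-190,-102,-20],16],[[-225,-121,-20],20],[[-260,-140,-20],24],[[-295,-159,-10],28],[[-320,-172,10],30],[[-330,-178,30],30],[[-330,-178,52],30],[[-330,-178,52],30],[[-330,-178,52],30]]'
python3 - <<'E'
from fit import *
f=bot.grab_frame("wrist"); cv2.imwrite("pics/w9.png",f["pixels"][:,:,::-1]); cv2.imwrite("pics/w9c.png",cv2.resize(f["pixels"][180:300,260:380,::-1],None,fx=5,fy=5,interpolation=2))
s=bot.observe(); print(s["tool_pos"],s["wrist_force"],s["q"])
T=np.array(s["orientation"]);print("toolyaw",np.degrees(np.arctan2(T[1,0],T[0,0])))
E
```

```text
time: 13.25
tool_pos: [565.8, -244.3, 227.8]
orientation: [[-0.05, 0.999, -0.003], [0.999, 0.05, 0.002], [0.002, -0.003, -1.0]]
wrist_force: [0.4, -0.1, -0.9]
grip_width: 25.3
[ 566.74446175 -244.35049685  228.96893208] [ 0.78595313  0.16747918 -0.6026978 ] [ 0.59596255  0.50990219 -0.36753727  1.87088502  0.24478489  0.80582314
  0.15084458]
toolyaw 92.89591493210656
```

View pics/w9.png

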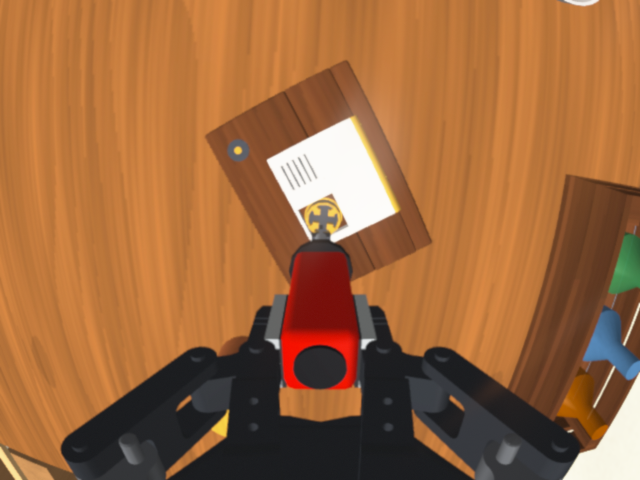

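View pics/w9c.png

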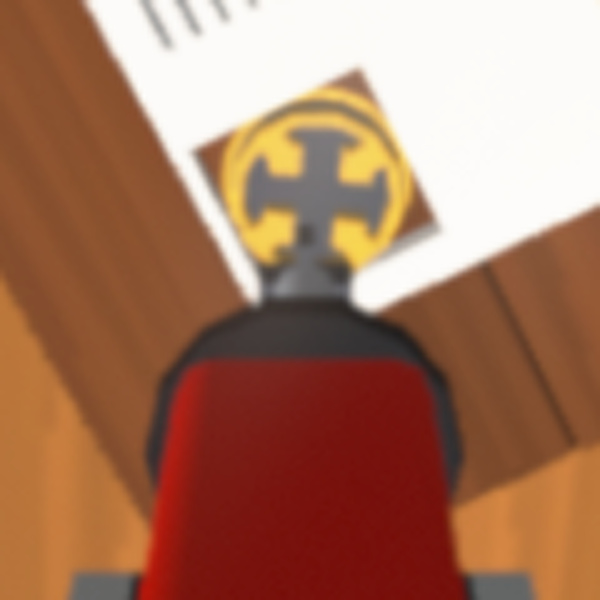

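```bash
cat >> h.py <<'E'
from scipy.optimize import fsolve
def toolxy(uv,z): return fsolve(lambda q:(projtool([(q[0],q[1],z)])[0]-uv),[0,0])
E
python3 - <<'E'
from h import *
print("mouth",toolxy((323.6,218),166.5),"bit+x edge",toolxy((321,225.6),127),"cross blade ends",toolxy((312.4,233),127),toolxy((330,233),127))
E
python3 -m handwheel '[[[0,0,0],-8.5],[[0,0,0],-17],[[0,0,0],-25.5],[[0,0,0],-34],[[0,0,0],-42.5],[[0,0,0],-51],[[0,0,0],-59.5],[[0,0,0],-68],[[0,0,0],-76.5],[[0,0,0],-85],[[0,0,0],-85],[[0,0,0],-85]]'
python3 - <<'E'
from fit import *
f=bot.grab_frame("wrist"); cv2.imwrite("pics/w10.png",f["pixels"][:,:,::-1]); cv2.imwrite("pics/w10c.png",cv2.resize(f["pixels"][180:300,260:380,::-1],None,fx=5,fy=5,interpolation=2))
s=bot.observe(); print(s["tool_pos"],s["wrist_force"],s["q"])
T=np.array(s["orientation"]);print("toolyaw",np.degrees(np.arctan2(T[1,0],T[0,0])))
E
```

```text
mouth [4.76316194 3.11958133] bit+x edge [10.31806952  0.94830882] cross blade ends [ 4.99381293 -4.97342462] [4.9942519  7.15615855]
time: 14.5
tool_pos: [567.1, -245.1, 230.2]
orientation: [[-0.999, 0.041, 0.001], [0.041, 0.999, -0.001], [-0.001, -0.001, -1.0]]
wrist_force: [-0.3, -0.6, -1.6]
grip_width: 24.9
[ 567.00403471 -245.06623967  229.98323972] [-0.62061785  0.10640065 -1.74137136] [ 0.85535853  0.5900741  -0.75667548  1.85900343  0.51181052  0.89604486
  1.38359727]
toolyaw 177.6922609303045
```

View pics/w10c.png

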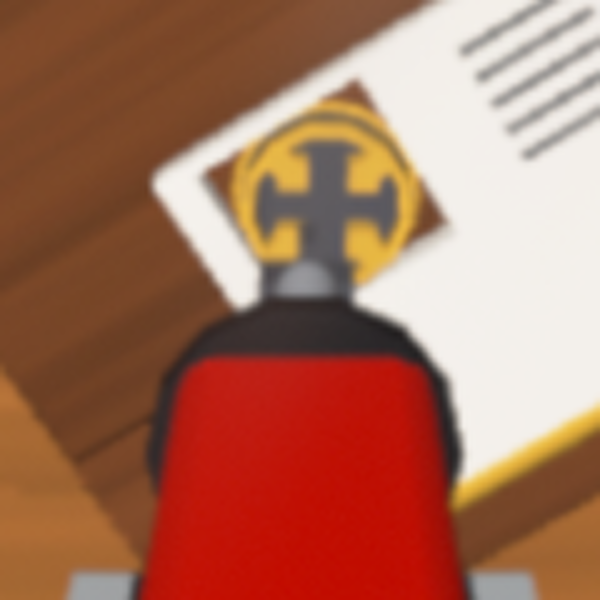

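Run:
```python
from h import *
for uv in((325.2,218.6),(325,220.5)):
  for z in (168,174): print(uv,z,toolxy(uv,z))
```

```text
(325.2, 218.6) 168 [3.85199529 4.40895161]
(325.2, 218.6) 174 [2.17700993 4.49754885]
(325, 220.5) 168 [2.27951203 4.25607035]
(325, 220.5) 174 [0.57141061 4.34144796]
```

```bash
python3 -m handwheel '[[[0,1,10],0],[[-1,2,20],0],[[-1,3,28],0],[[-1,3,30],0],[[-1,3,30],0],[[-1,3,30],0]]'
cat > look.py <<'E'
import sys
from fit import *
n=sys.argv[1]
f=bot.grab_frame("wrist"); cv2.imwrite(f"pics/{n}.png",cv2.resize(f["pixels"][180:300,260:380,::-1],None,fx=5,fy=5,interpolation=2))
s=bot.observe(); print(s["tool_pos"],s["wrist_force"],s["wrist_torque"],s["q"][6])
T=np.array(s["orientation"]);print("toolyaw",np.degrees(np.arctan2(T[1,0],T[0,0])))
E
python3 look.py w11
```

```text
time: 15.15
tool_pos: [568.0, -242.1, 199.3]
orientation: [[-0.999, 0.038, 0.0], [0.038, 0.999, 0.0], [-0.0, 0.0, -1.0]]
wrist_force: [-0.5, -0.5, -1.1]
grip_width: 24.9
[ 568.07836807 -242.18339702  199.50299608] [-0.06226374 -0.14824624 -1.65401757] [ 0.06775548 -0.00303584 -0.00074851] 1.3499005846935528
toolyaw 177.8282599690879
```

View pics/w11.png

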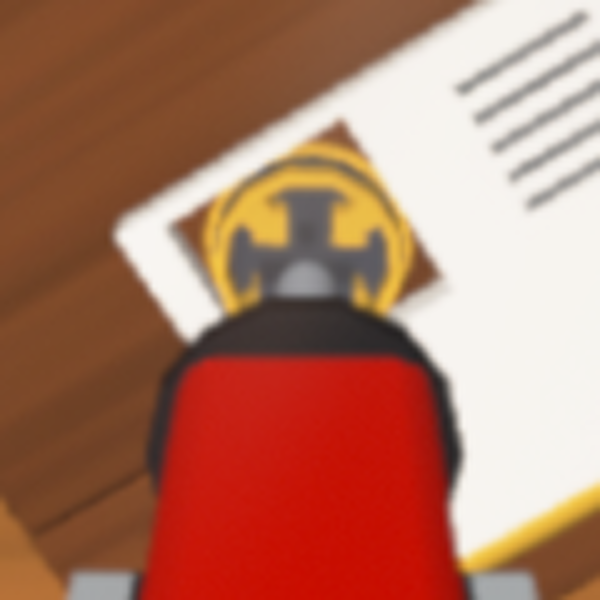

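Run:
```python
from h import *
for z in(136,137,138): print(z,"rim+14",toolxy((321.7,208.4),z),"armtip floor",toolxy((321.7,218.),z+6),"side arms",toolxy((260+308/5,180+245/5),z+5))
print("bit edge 6.5",toolxy((321,225.6),127))
```

```text
136 rim+14 [20.21137326  1.45565121] armtip floor [11.55972941  1.49492012] side arms [3.54564894 1.42907133]
137 rim+14 [19.96157244  1.46060824] armtip floor [11.28230121  1.49991394] side arms [3.23607115 1.43382919]
138 rim+14 [19.71177162  1.46556526] armtip floor [11.00487301  1.50490776] side arms [2.92649336 1.43858705]
bit edge 6.5 [10.31806952  0.94830882]
```

```bash
python3 -m handwheel '[[[-1,0.5,3],0],[[-1,0.5,6],0],[[-1,0.5,9],0],[[-1,0.5,11],0],[[-1,0.5,12],0],[[-1,0.5,12],0]]'
python3 look.py w12
```

```text
time: 15.8
tool_pos: [568.9, -241.7, 187.2]
orientation: [[-0.999, 0.038, 0.0], [0.038, 0.999, 0.0], [-0.0, 0.0, -1.0]]
wrist_force: [0.4, 0.3, -1.0]
grip_width: 25.1
[ 568.92246667 -241.68811197  187.25489091] [ 0.56179241 -0.60205526 -1.43898846] [ 0.00775634 -0.11571535 -0.04975513] 1.336453561149631
toolyaw 177.8330977710088
```

View pics/w12.png

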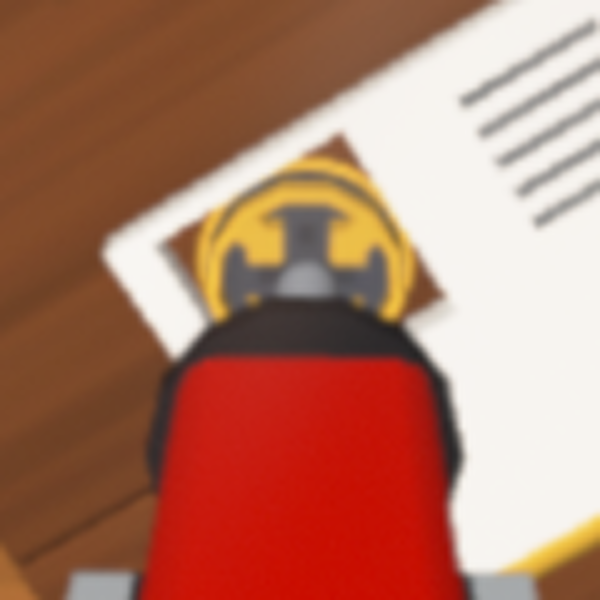

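```bash
python3 -m handwheel '[[[0,0,1],0],[[0,0,2],0],[[0,0,3],0],[[0,0,3],0]]';python3 -m handwheel '[[[0,0,1],0],[[0,0,2],0],[[0,0,2],0]]'
```

```text
time: 16.25
tool_pos: [568.9, -241.7, 184.2]
orientation: [[-0.999, 0.038, 0.0], [0.038, 0.999, 0.0], [-0.0, 0.0, -1.0]]
wrist_force: [0.4, 0.6, -1.4]
grip_width: 25.0
time: 16.55
tool_pos: [569.0, -241.7, 182.6]
orientation: [[-0.999, 0.038, 0.0], [0.038, 0.999, -0.0], [-0.0, -0.0, -1.0]]
wrist_force: [-0.1, 0.2, 0.6]
grip_width: 24.8
```

```bash
python3 -m handwheel '[[[0,0,1],0],[[0,0,1],0]]';python3 look.py w13
```

```text
time: 16.75
tool_pos: [569.2, -241.7, 182.2]
orientation: [[-0.999, 0.038, 0.0], [0.038, 0.999, -0.001], [-0.0, -0.001, -1.0]]
wrist_force: [-0.9, -0.2, 6.1]
grip_width: 24.9
[ 569.17815311 -241.67610709  182.18983576] [-0.71920237  0.25318033  5.69047602] [0.03143442 0.21454988 0.0163467 ] 1.3301694923354457
toolyaw 177.83591812548374
```

View pics/w13.png

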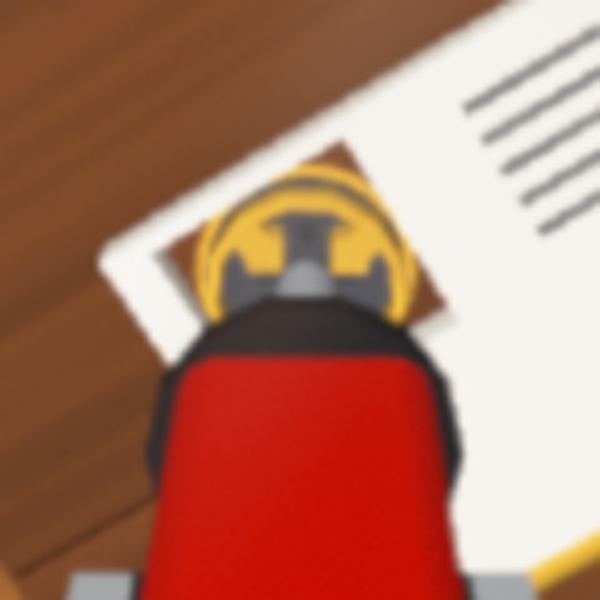

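```bash
python3 -m handwheel '[[[0,0,0.1],8],[[0,0,0.2],16],[[0,0,0.4],24],[[0,0,0.6],32],[[0,0,0.8],40],[[0,0,0.8],40]]';python3 look.py w14
```

```text
time: 17.4
tool_pos: [569.5, -243.1, 181.8]
orientation: [[-0.74, 0.673, 0.002], [0.673, 0.74, -0.003], [-0.003, -0.001, -1.0]]
wrist_force: [-0.1, -1.4, 5.8]
grip_width: 25.0
[ 569.52441045 -243.14927171  181.69880322] [-1.06617989 -1.18360652  6.23604083] [-0.67442039  0.11356409  0.03497961] 0.7612430811583476
toolyaw 137.8523817861241
```

View pics/w14.png

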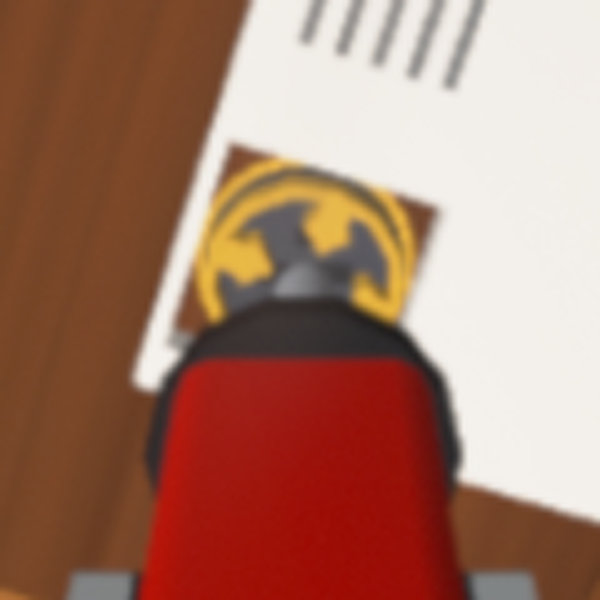

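```bash
python3 -m handwheel '[[[-1,-1,0.2],8],[[-1,-1.3,0.4],16],[[-1,-1.6,0.7],24],[[-0.8,-1.9,0.9],32],[[-0.7,-2.1,1.2],40],[[-0.7,-2.1,1.2],40]]';python3 look.py w15
```

```text
time: 18.05
tool_pos: [567.8, -244.2, 180.5]
orientation: [[-0.135, 0.991, -0.001], [0.991, 0.135, -0.002], [-0.002, -0.001, -1.0]]
wrist_force: [-2.1, -0.9, 7.9]
grip_width: 25.1
[ 567.80644285 -244.22905869  180.44553875] [-1.92529092 -1.46638384  7.97219648] [-0.16255702  0.56832088  0.02240167] 0.20470758735383837
toolyaw 97.8706970502871
```

View pics/w15.png

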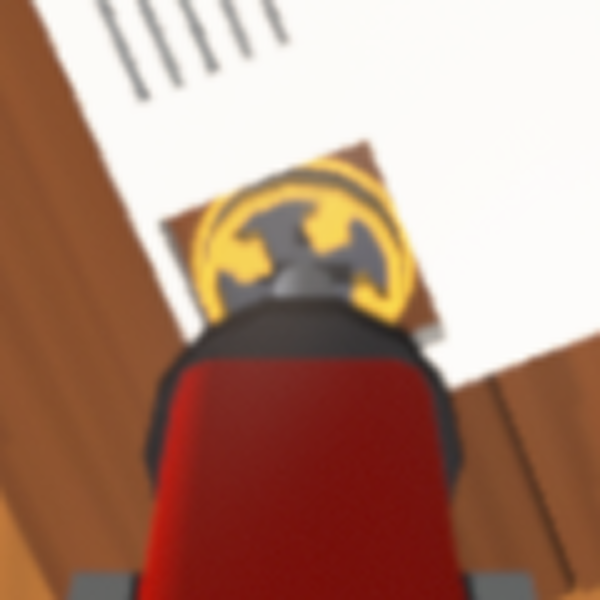

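```bash
python3 -m handwheel '[[[0,-0.4,0.2],8],[[0.1,-0.8,0.4],16],[[0.2,-1.2,0.6],24],[[0.4,-1.6,0.8],32],[[0.6,-1.9,1.1],40],[[0.6,-1.9,1.1],40]]';python3 look.py w16
```

```text
time: 18.7
tool_pos: [565.7, -243.5, 179.3]
orientation: [[0.533, 0.846, -0.001], [0.846, -0.533, -0.001], [-0.001, -0.0, -1.0]]
wrist_force: [-2.1, -0.3, 8.2]
grip_width: 25.3
[ 565.8023489  -243.52898269  179.36701447] [-1.93408437  0.87147015  9.07838608] [-0.05465754  0.59026061  0.00757251] -0.34627251342134735
toolyaw 57.874526031501276
```

View pics/w16.png

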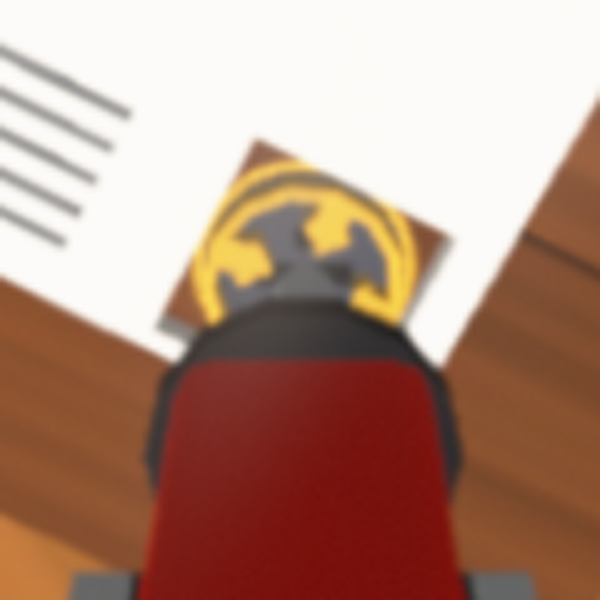

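```bash
python3 -m handwheel '[[[0,-0.4,0.2],8],[[0.1,-0.8,0.4],16],[[0.2,-1.1,0.6],24],[[0.4,-1.4,0.8],32],[[0.5,-1.6,1.1],40],[[0.5,-1.6,1.1],40]]';python3 look.py w17
```

```text
time: 19.35
tool_pos: [564.7, -241.7, 178.2]
orientation: [[0.952, 0.305, -0.001], [0.305, -0.952, 0.0], [-0.001, -0.0, -1.0]]
wrist_force: [-1.8, 0.7, 9.3]
grip_width: 24.9
[ 564.76348116 -241.71205689  178.25645355] [-1.92241704  0.2064684   8.73669099] [ 0.16014314  0.60586276 -0.00280862] -0.8903046486041523
toolyaw 17.891926425707286
```

View pics/w17.png

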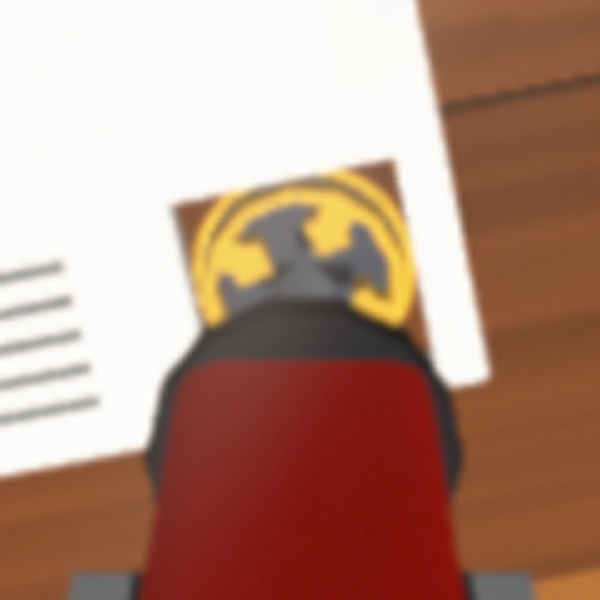

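```bash
python3 -m handwheel '[[[0,-0.3,0.2],8],[[0.1,-0.6,0.4],16],[[0.1,-0.6,0.4],16]]';python3 look.py w18;  python3 -m handwheel '[[[0.1,-0.3,0.2],8],[[0.1,-0.5,0.3],16],[[0.1,-0.5,0.3],16]]';python3 look.py w19
```

```text
time: 19.7
tool_pos: [564.7, -240.9, 178.1]
orientation: [[0.999, 0.033, -0.001], [0.033, -0.999, 0.0], [-0.001, -0.0, -1.0]]
wrist_force: [-2.5, 0.0, 11.0]
grip_width: 25.1
[ 564.72986822 -241.0171906   178.06368145] [-2.50013707  0.73484744 10.78428321] [0.36108222 0.71495368 0.34587998] -1.1050378109263297
toolyaw 1.9965270285294994
time: 20.05
tool_pos: [565.2, -240.1, 178.0]
orientation: [[0.969, -0.246, 0.0], [-0.246, -0.969, 0.002], [-0.0, -0.001, -1.0]]
wrist_force: [-2.4, 1.1, 12.5]
grip_width: 24.8
[ 565.18050774 -240.11909337  178.00268163] [-2.3945233   2.16986902 13.15218857] [ 0.58959456  0.74549488 -0.02226168] -1.3209235439849494
toolyaw -14.135270073775672
```

View pics/w18.png

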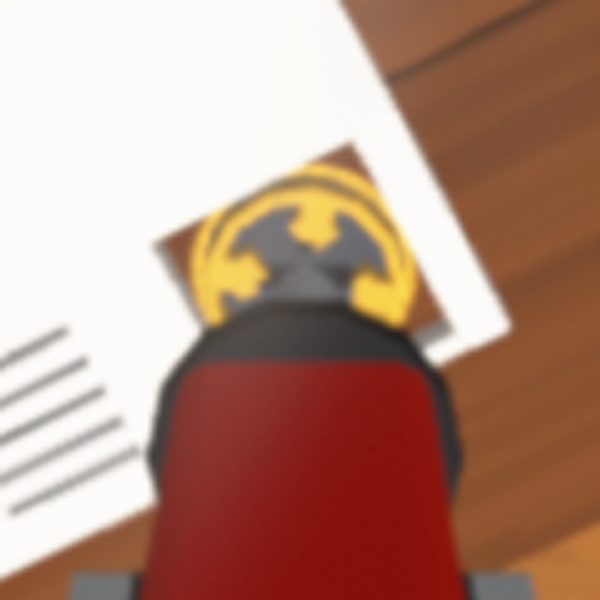

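View pics/w19.png

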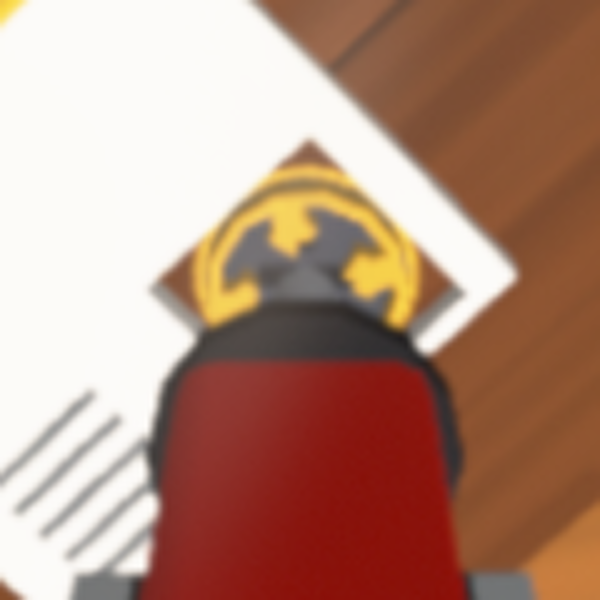

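```bash
python3 -m handwheel '[[[0,0,-2],0],[[0,0,-5],0],[[0,0,-12],0],[[0,0,-25],0],[[0,0,-45],0],[[0,0,-60],0],[[0,0,-60],0]]'; python3 look.py w20
python3 - <<'E'
from fit import *
f=bot.grab_frame("wrist"); cv2.imwrite("pics/w20f.png",f["pixels"][:,:,::-1])
E
```

```text
time: 20.8
tool_pos: [566.3, -242.2, 239.4]
orientation: [[0.97, -0.245, 0.005], [-0.245, -0.97, -0.002], [0.006, 0.001, -1.0]]
wrist_force: [0.2, -0.7, -1.6]
grip_width: 25.2
[ 565.51656762 -241.63384386  238.01045096] [-0.13153639 -0.28086981 -1.20230056] [ 0.00480858 -0.01984759  0.06366225] -1.3428247177584567
toolyaw -14.179162959905728
```

View pics/w20.png

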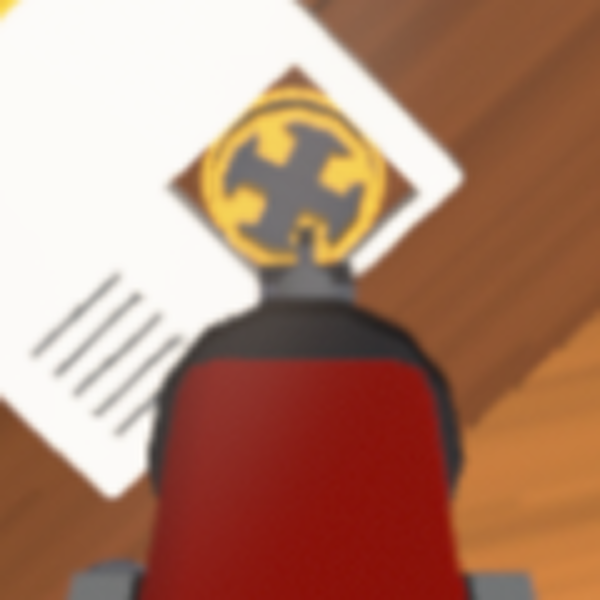

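View pics/w20f.png

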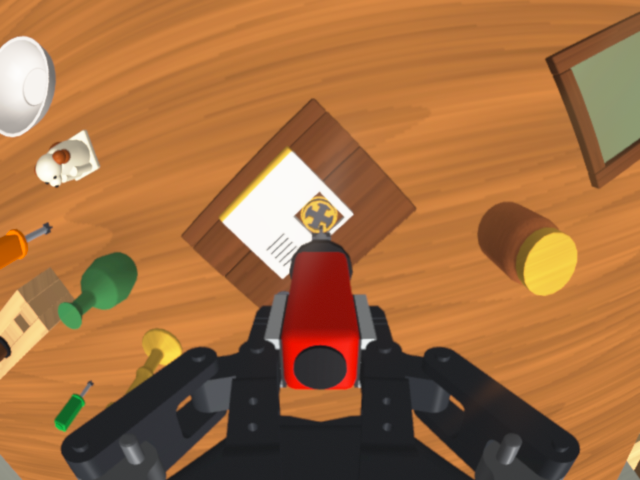

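Run:
```python
from h import *
L=[("w10",230,177.7),("w16",179.4,57.9),("w17",178.25,17.9),("w18",178.06,2),("w19",178,-14.1),("w20",239,-14.2)]
out=[]
for n,z,yaw in L:
    if n=="w10": img=cv2.imread("pics/w10c.png")
    else: img=cv2.imread(f"pics/{n}.png")
    # world-oriented patch: up=+x world, left=+y ; 50mm
    N=260; g=(np.arange(N)-N/2)/N*44
    X,Y=np.meshgrid(-g,-g,indexing="ij") # rows: x decreasing, cols: y decreasing
    a=np.radians(yaw); S=np.array([566.9,-241.5])
    T={"w10":(567,-245.1),"w16":(565.8,-243.5),"w17":(564.75,-241.7),"w18":(564.7,-241),"w19":(565.2,-240.1),"w20":(565.8,-241.9)}[n]
    dx=S[0]+X-T[0]; dy=S[1]+Y-T[1]
    tx=np.cos(a)*dx+np.sin(a)*dy; ty=np.sin(a)*dx-np.cos(a)*dy
    uv=projtool(np.c_[tx.ravel(),ty.ravel(),np.full(tx.size,z-54.)])
    m=((uv-[260,180])*5).astype(np.float32)
    o=cv2.remap(img,m[:,0].reshape(N,N),m[:,1].reshape(N,N),1); cv2.putText(o,n,(5,15),0,.5,(0,0,255)); out.append(o)
cv2.imwrite("pics/rect.png",np.vstack([np.hstack(out[:3]),np.hstack(out[3:])]))
```

```text
(no output)
```

View pics/rect.png

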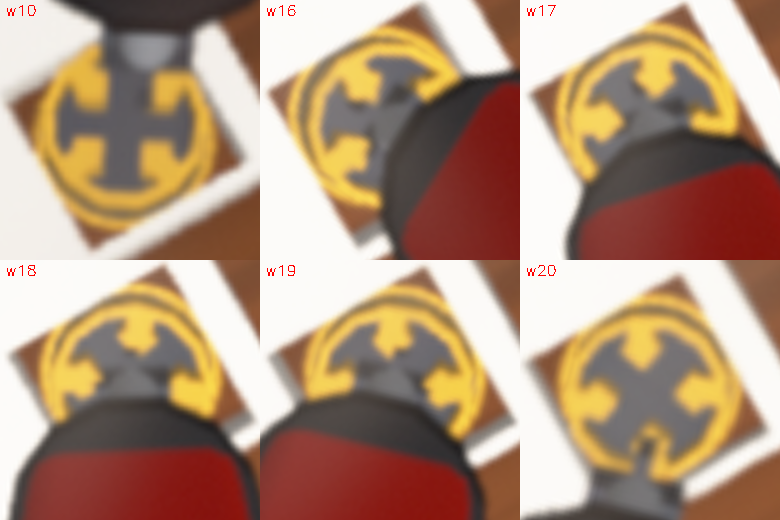

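```bash
python3 -m handwheel '[[[-10,0,0],0],[[-25,0,0],0],[[-35,0,0],0],[[-35,0,0],0],[[-35,0,0],0]]'
python3 - <<'E'
from fit import *
f=bot.grab_frame("wrist"); cv2.imwrite("pics/w21.png",f["pixels"][:,:,::-1]); s=bot.observe(); print(s["tool_pos"])
def rect(img,f,S,z,N=380):
    g=(np.arange(N)-N/2)/N*38; X,Y=np.meshgrid(-g,-g,indexing="ij")
    uv=proj(f,np.c_[S[0]+X.ravel(),S[1]+Y.ravel(),np.full(X.size,z)],True).astype(np.float32)
    return cv2.remap(img,uv[:,0].reshape(N,N),uv[:,1].reshape(N,N),cv2.INTER_CUBIC)
a=rect(f["pixels"][:,:,::-1].copy(),f,(567.5,-241.5),55)
T=np.array([[.938,.346,.002],[.346,-.938,-.001],[.001,.001,-1]]); 
# frame of w4: build calib from tool pose
Rcw=(T@CR).T; c=np.array([528.15,-254.3,190.5])+T@CT
f4=dict(f); f4["rvec"]=cv2.Rodrigues(Rcw)[0].ravel(); f4["tvec"]=-Rcw@c
b=rect(cv2.imread("pics/w4.png"),f4,(567.5,-241.5),58)
cv2.imwrite("pics/rect2.png",np.hstack([b,a]))
E
```

```text
time: 21.4
tool_pos: [530.8, -232.4, 236.2]
orientation: [[0.97, -0.245, 0.0], [-0.245, -0.97, 0.0], [0.0, -0.0, -1.0]]
wrist_force: [0.3, -0.5, -1.5]
grip_width: 25.2
[ 531.34430241 -232.51163718  236.36950463]
```

View pics/rect2.png

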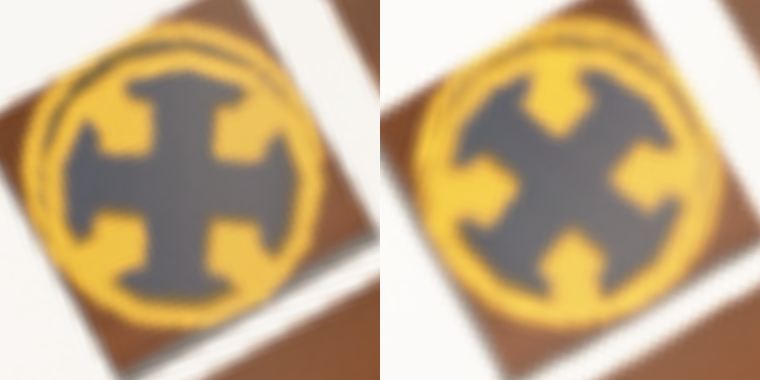

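```bash
python3 -m handwheel '[[[15,-1,0],6],[[30,-2,5],12],[[34.6,-1.6,15],19],[[34.6,-1.6,28],19],[[34.6,-1.6,38],19],[[34.6,-1.6,44],19],[[34.6,-1.6,44],19]]';python3 look.py w22
```

```text
time: 22.15
tool_pos: [563.7, -239.0, 191.1]
orientation: [[0.837, -0.547, -0.003], [-0.547, -0.837, 0.001], [-0.003, 0.001, -1.0]]
wrist_force: [0.1, 0.2, -1.0]
grip_width: 25.0
[ 564.18966055 -239.35442909  191.86395342] [-0.15143914 -0.47884403 -0.74406455] [ 0.01308537 -0.02190156  0.02266472] -1.593672944484752
toolyaw -33.146900901906946
```

View pics/w22.png

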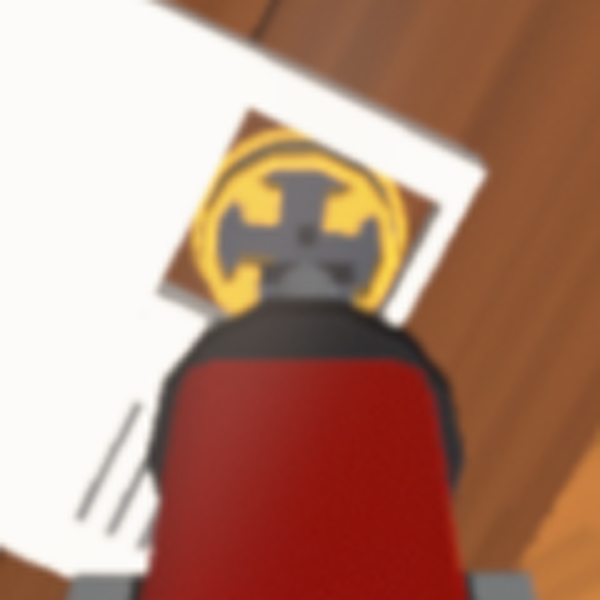

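```bash
python3 -m handwheel '[[[1,-0.5,0],2],[[2,-0.8,3],3],[[2,-0.8,5],3],[[2,-0.8,5],3]]';python3 look.py w23
```

```text
time: 22.6
tool_pos: [566.9, -239.7, 187.3]
orientation: [[0.807, -0.59, -0.0], [-0.59, -0.807, 0.0], [-0.0, 0.0, -1.0]]
wrist_force: [-0.3, 0.3, -1.8]
grip_width: 25.2
[ 566.8963974  -239.71269885  187.32863564] [-0.07814732 -1.11164956 -2.39592673] [ 0.01465835 -0.01598729  0.01947762] -1.6328610482154473
toolyaw -36.15895856986756
```

View pics/w23.png

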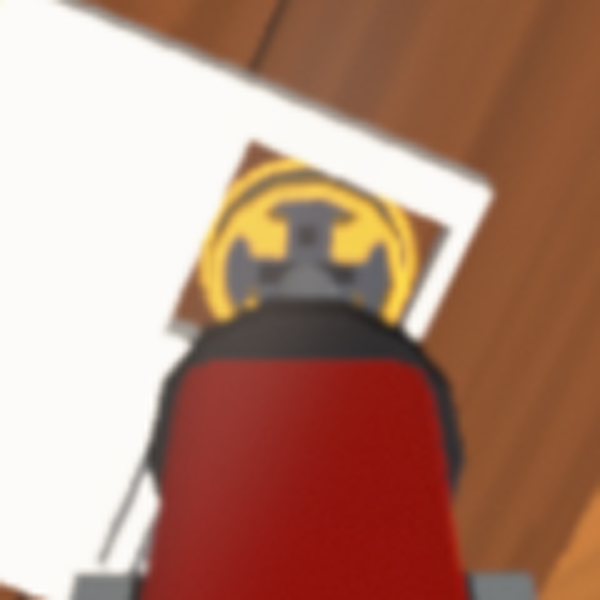

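```bash
python3 -m handwheel '[[[0,0,2],0],[[0,0,4],0],[[0,0,6],0],[[0,0,7],0],[[0,0,7],0]]';python3 -m handwheel '[[[0,0,1],0],[[0,0,2],0],[[0,0,2],0]]'
```

```text
time: 23.15
tool_pos: [566.8, -239.8, 180.1]
orientation: [[0.807, -0.59, -0.0], [-0.59, -0.807, 0.0], [-0.0, 0.0, -1.0]]
wrist_force: [-0.0, -0.2, -1.6]
grip_width: 24.9
time: 23.45
tool_pos: [567.0, -239.9, 179.0]
orientation: [[0.807, -0.59, 0.0], [-0.59, -0.807, 0.0], [-0.0, -0.0, -1.0]]
wrist_force: [-1.9, 0.6, 3.8]
grip_width: 25.1
```

```bash
python3 -m handwheel '[[[0,0,1],0],[[0,-0.3,1.2],8],[[0.1,-0.6,1.4],16],[[0.1,-0.6,1.4],16]]'; python3 look.py w24;  python3 -m handwheel '[[[0,-0.2,0.2],8],[[0,-0.2,0.2],8]]';python3 look.py w25
```

```text
time: 23.85
tool_pos: [567.6, -239.2, 178.4]
orientation: [[0.612, -0.791, 0.0], [-0.791, -0.612, 0.001], [-0.0, -0.0, -1.0]]
wrist_force: [-2.4, 1.6, 11.1]
grip_width: 25.1
[ 567.60816453 -239.17391836  178.3740123 ] [-2.43831772  1.112633    9.90134934] [0.55483202 0.74417057 0.03332686] -1.8411080476494281
toolyaw -52.17977571826322
time: 24.1
tool_pos: [567.9, -238.9, 178.2]
orientation: [[0.496, -0.868, 0.0], [-0.868, -0.496, 0.001], [-0.001, -0.001, -1.0]]
wrist_force: [-3.1, 2.6, 11.0]
grip_width: 25.1
[ 567.8546501  -238.83283204  178.21886264] [-2.16466395  2.04782341 11.065073  ] [0.61032892 0.82689193 0.03303297] -1.947386505501758
toolyaw -60.165984142774036
```

View pics/w25.png

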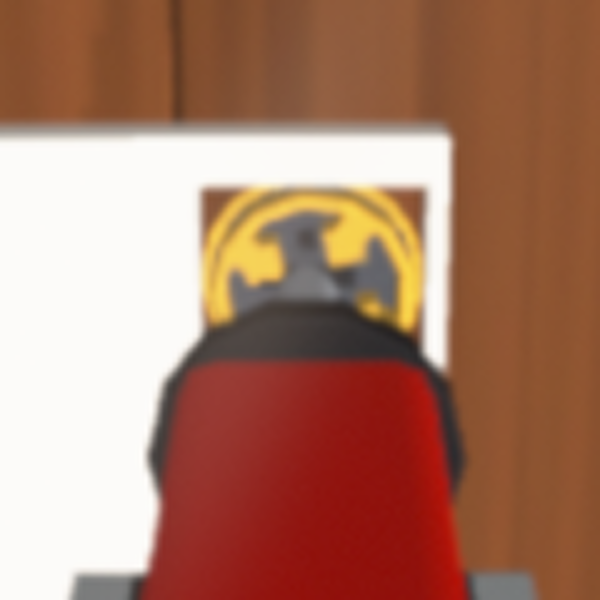

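```bash
python3 -m handwheel '[[[0,-0.2,0.2],6],[[0,-0.2,0.2],6]]';python3 look.py w26; python3 -m handwheel '[[[0,-0.2,0.2],6],[[0,-0.2,0.2],6]]';python3 look.py w27
```

```text
time: 24.35
tool_pos: [568.1, -238.8, 178.1]
orientation: [[0.403, -0.915, 0.001], [-0.915, -0.403, 0.001], [-0.001, -0.001, -1.0]]
wrist_force: [-2.4, 2.5, 10.7]
grip_width: 24.9
[ 568.06221593 -238.80893551  178.07757105] [-2.32863033  1.82435327 10.55325931] [0.61659523 0.79161232 0.01124869] -2.027012216824653
toolyaw -66.16341443569459
time: 24.6
tool_pos: [568.1, -238.6, 177.9]
orientation: [[0.305, -0.952, 0.0], [-0.952, -0.305, 0.002], [-0.001, -0.001, -1.0]]
wrist_force: [-3.3, 3.0, 11.8]
grip_width: 24.9
[ 568.1351179  -238.56859261  177.98278112] [-3.52730784  2.57550079 11.3687281 ] [0.80765845 0.86638192 0.08581549] -2.1066629089005433
toolyaw -72.15733007918341
```

View pics/w27.png

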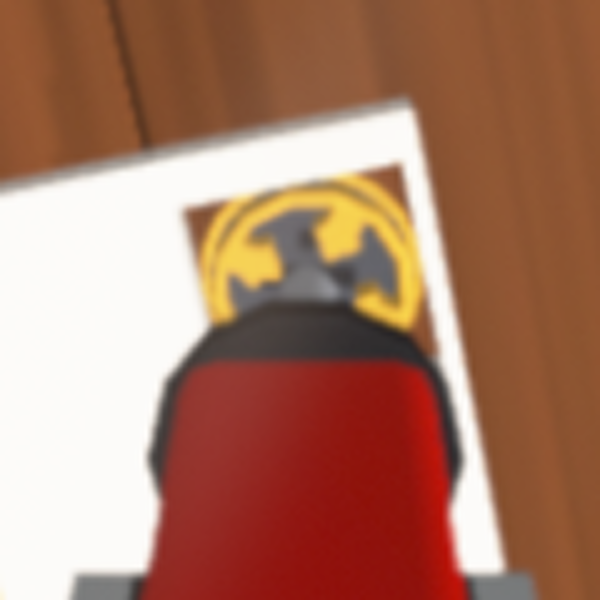

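```bash
python3 -m handwheel '[[[0,-0.1,0.2],3],[[0,-0.1,0.2],3]]';python3 look.py w28
```

```text
time: 24.85
tool_pos: [568.1, -238.6, 177.9]
orientation: [[0.256, -0.967, 0.0], [-0.967, -0.256, 0.002], [-0.002, -0.0, -1.0]]
wrist_force: [-3.3, 2.4, 11.2]
grip_width: 25.0
[ 568.06383003 -238.58015645  177.89328316] [-2.35879258  2.84895417 12.65828488] [0.79341655 1.02258572 0.09554896] -2.146196420088734
toolyaw -75.14248967901172
```

```bash
python3 -m handwheel '[[[0,-0.1,0.1],3],[[0,-0.1,0.1],3]]';python3 look.py w29; python3 -m handwheel '[[[0,-0.1,0.1],3],[[0,-0.1,0.1],3]]';python3 look.py w30
```

```text
time: 25.1
tool_pos: [568.1, -238.5, 177.9]
orientation: [[0.205, -0.979, -0.0], [-0.979, -0.205, 0.002], [-0.002, -0.0, -1.0]]
wrist_force: [-2.6, 3.0, 12.6]
grip_width: 25.2
[ 568.0980536  -238.55140462  177.86414561] [-1.96680125  2.71928395 12.91158717] [0.85543915 1.06530473 0.10188577] -2.1858679446559592
toolyaw -78.12523664462398
time: 25.35
tool_pos: [568.2, -238.5, 177.8]
orientation: [[0.154, -0.988, -0.0], [-0.988, -0.154, 0.002], [-0.002, -0.0, -1.0]]
wrist_force: [-3.8, 3.4, 13.8]
grip_width: 24.9
[ 568.16520673 -238.55309423  177.8205321 ] [-3.32952704  2.86720902 13.11743382] [0.82106631 1.14655531 0.21980452] -2.225477347730342
toolyaw -81.10382964767714
```

View pics/w30.png

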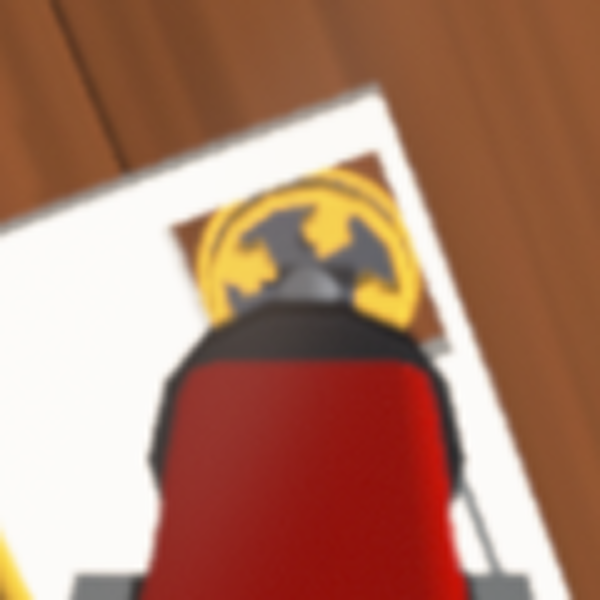

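```bash
python3 -m handwheel '[[[0,0.2,-0.5],-6],[[0,0.4,-1],-12],[[0,0.6,-1.4],-18],[[0,0.6,-1.4],-20],[[0,0.6,-1.4],-20]]';python3 look.py w31; python3 -m handwheel '[[[0,0,-1],0],[[0,0,-3],0],[[0,0,-6],0],[[0,0,-12],0],[[0,0,-25],0],[[0,0,-45],0],[[-15,0,-60],0],[[-35,0,-60],0],[[-35,0,-60],0],[[-35,0,-60],0]]'
cat > rc.py <<'E'
from fit import *
f=bot.grab_frame("wrist"); s=bot.observe(); print(s["tool_pos"])
N=380; g=(np.arange(N)-N/2)/N*38; X,Y=np.meshgrid(-g,-g,indexing="ij")
uv=proj(f,np.c_[567.5+X.ravel(),-241.5+Y.ravel(),np.full(X.size,55)],True).astype(np.float32)
cv2.imwrite("pics/rect3.png",cv2.remap(f["pixels"][:,:,::-1].copy(),uv[:,0].reshape(N,N),uv[:,1].reshape(N,N),cv2.INTER_CUBIC))
cv2.imwrite("pics/w32.png",f["pixels"][:,:,::-1])
E
python3 rc.py
```

```text
time: 25.9
tool_pos: [567.6, -239.2, 178.4]
orientation: [[0.483, -0.876, 0.001], [-0.876, -0.483, 0.001], [-0.0, -0.001, -1.0]]
wrist_force: [-1.8, 0.8, 6.6]
grip_width: 24.6
[ 567.62333447 -239.18535095  178.41239118] [-1.99928176  0.75932864  7.60848611] [ 0.37704836  0.64726236 -0.00777779] -1.9610508145847054
toolyaw -61.17490379195632
time: 26.95
tool_pos: [551.2, -208.5, 238.1]
orientation: [[0.483, -0.876, 0.001], [-0.876, -0.483, -0.001], [0.001, -0.001, -1.0]]
wrist_force: [0.9, 0.0, -1.6]
grip_width: 24.6
[ 551.26237669 -209.09469886  237.93146796]
```

View pics/rect3.png

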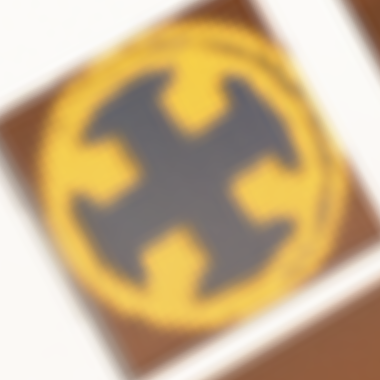

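View pics/w31.png

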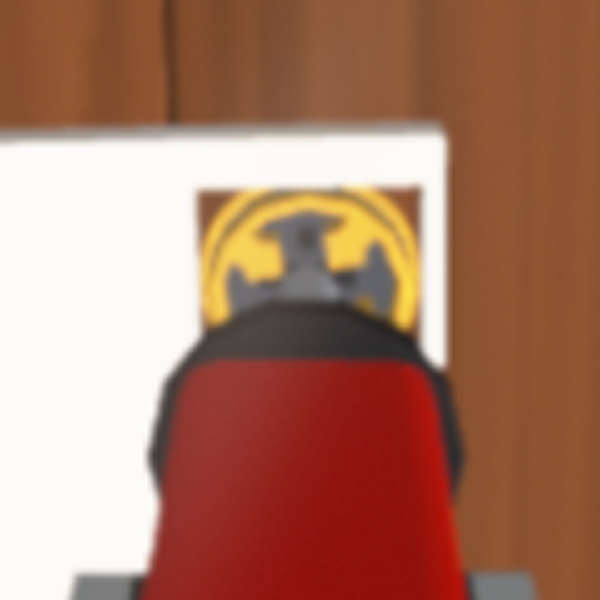

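```bash
python3 -m handwheel '[[[0,0,-20],-8],[[0,0,-40],-16],[[-15,-8,-60],-24],[[-45,-22,-70],-32],[[-75,-37,-70],-40],[[-105,-52,-70],-48],[[-135,-67,-70],-56],[[-165,-82,-70],-64],[[-195,-97,-70],-72],[[-225,-112,-70],-80],[[-250,-125,-70],-88],[[-275,-138,-70],-96],[[-290,-146,-70],-104],[[-302,-151,-70],-112],[[-302,-151,-70],-120],[[-302,-151,-70],-120]]'
python3 -m handwheel '[[[0,0,0],-8],[[0,0,0],-16],[[0,0,0],-24],[[0,0,0],-32],[[0,0,0],-40],[[0,0,0],-48],[[0,0,0],-56],[[0,0,0],-64],[[0,0,0],-64],[[0,0,0],-64]]'
python3 - <<'E'
from fit import *
f=bot.grab_frame("wrist"); cv2.imwrite("pics/w33.png",cv2.resize(f["pixels"][120:320,200:440,::-1],None,fx=3,fy=3,interpolation=2)); s=bot.observe(); print(s["tool_pos"],s["q"])
T=np.array(s["orientation"]);print("toolyaw",np.degrees(np.arctan2(T[1,0],T[0,0])),shift(s,(537.9,128.8,137.2)))
E
```

```text
time: 28.6
tool_pos: [538.2, 128.5, 307.2]
orientation: [[0.518, 0.855, 0.0], [0.855, -0.518, -0.0], [0.0, 0.0, -1.0]]
wrist_force: [-0.3, -1.2, -0.8]
grip_width: 25.3
time: 29.6
tool_pos: [537.9, 127.9, 307.3]
orientation: [[-0.537, 0.844, -0.0], [0.844, 0.537, -0.0], [-0.0, -0.0, -1.0]]
wrist_force: [0.3, 0.3, -1.9]
grip_width: 24.8
[537.77440374 128.16746107 307.2909704 ] [-0.07796156  0.32923306 -0.30474018  1.93756999  0.12520354  0.89288811
  0.12176146]
toolyaw 122.53247678268225 [  0.50530756   0.47007127 170.09079278]
```

View pics/w33.png

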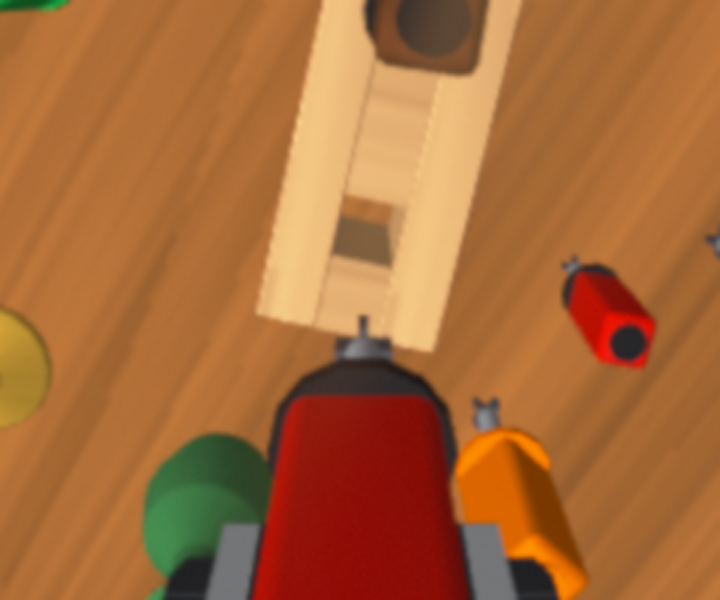

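```bash
python3 -m handwheel '[[[0.5,0.5,25],0],[[0.5,0.5,50],0],[[0.5,0.5,72],0],[[0.5,0.5,88],0],[[0.5,0.5,96],0],[[0.5,0.5,98],0],[[0.5,0.5,98],0],[[0.5,0.5,98],0]]'
python3 look.py w34
```

```text
time: 30.45
tool_pos: [538.2, 129.9, 210.3]
orientation: [[-0.542, 0.841, 0.002], [0.841, 0.542, 0.0], [-0.001, 0.002, -1.0]]
wrist_force: [0.1, 0.2, -0.9]
grip_width: 25.4
[538.23450825 129.87485838 210.34919158] [ 0.19320502  0.06826099 -1.66004023] [-0.00782695  0.01685089 -0.04756879] 0.06429233128856152
toolyaw 122.8058454925188
```

View pics/w34.png

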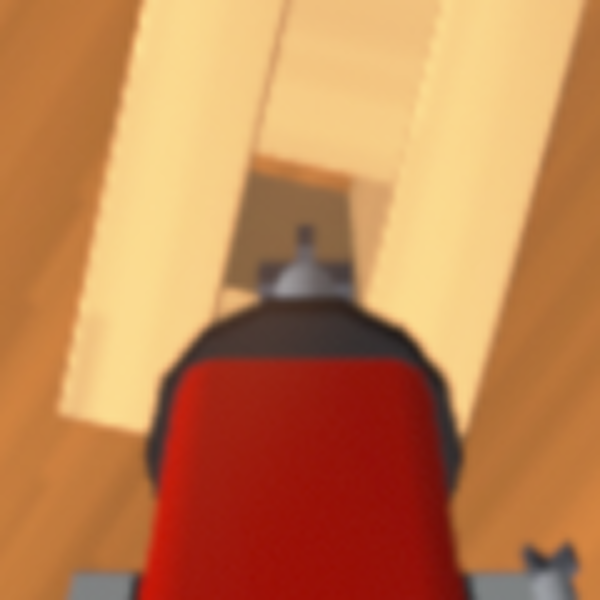

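```bash
python3 -m handwheel '[[[0,0,8],0],[[0,0,16],0],[[0,0,24],0],[[0,0,28],0],[[0,0,28],0]]'
python3 look.py w35
```

```text
time: 31.0
tool_pos: [536.9, 129.4, 180.3]
orientation: [[-0.542, 0.84, -0.002], [0.84, 0.542, -0.001], [0.001, -0.002, -1.0]]
wrist_force: [-0.2, -0.5, -0.9]
grip_width: 24.7
[537.23367496 129.56151298 180.80498639] [-0.61068776  0.95387044 -0.30825643] [ 0.02642924 -0.01099221  0.06906223] 0.04561867326191193
toolyaw 122.83113638037096
```

View pics/w35.png

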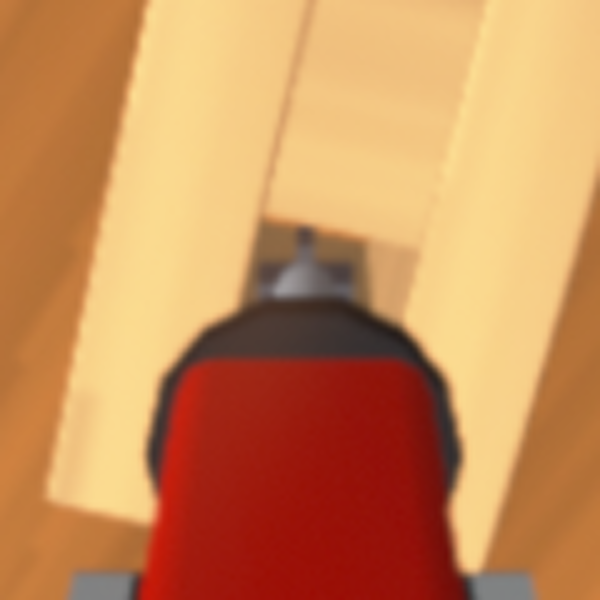

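```bash
python3 -m handwheel '[[[0,2,2],0],[[0,2,10],0],[[0,2,20],0],[[0,2,30],0],[[0,2,37],0],[[0,2,40],0],[[0,2,40],0]]'
python3 look.py w36
```

```text
time: 31.75
tool_pos: [538.8, 130.6, 140.7]
orientation: [[-0.542, 0.84, -0.001], [0.84, 0.542, -0.0], [0.0, -0.001, -1.0]]
wrist_force: [-0.5, 0.4, -0.6]
grip_width: 25.2
[539.11339061 130.74710034 141.10723817] [ 0.26775297 -0.0091406  -0.56621557] [0.01136106 0.03516984 0.02042187] 0.018085683944720227
toolyaw 122.83411332163399
```

View pics/w36.png

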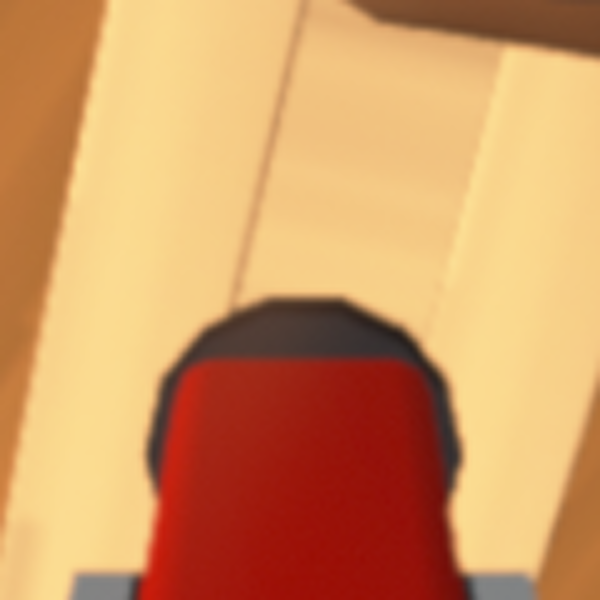

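Collar nearly on the top. Lower 3–4 mm to contact, then release.

```bash
python3 -m handwheel '[[[0,0,1],0],[[0,0,2.5],0],[[0,0,3.5],0],[[0,0,3.5],0]]'
```

```text
time: 32.2
tool_pos: [539.2, 130.7, 137.9]
orientation: [[-0.542, 0.84, 0.0], [0.84, 0.542, -0.0], [-0.0, -0.0, -1.0]]
wrist_force: [-0.7, 0.6, -1.3]
grip_width: 25.3
```

```bash
python3 -m handwheel '[[[0,0,0.8],0],[[0,0,1.3],0],[[0,0,1.3],0]]'; python3 -m handwheel '[[[0,0,0],0],[[0,0,0],0],[[0,0,0],0],[[0,0,0],0]]' 0.35;python3 - <<'E'
from fit import *
f=bot.grab_frame("wrist"); cv2.imwrite("pics/w37.png",f["pixels"][:,:,::-1])
E
```

```text
time: 32.5
tool_pos: [539.4, 130.7, 137.2]
orientation: [[-0.542, 0.84, 0.0], [0.84, 0.542, -0.0], [-0.0, 0.0, -1.0]]
wrist_force: [-2.0, -0.2, 4.3]
grip_width: 25.1
time: 32.9
tool_pos: [539.2, 130.7, 136.5]
orientation: [[-0.542, 0.84, -0.0], [0.84, 0.542, 0.0], [0.0, -0.0, -1.0]]
wrist_force: [0.4, -0.6, 0.6]
grip_width: 55.5
```

View pics/w37.png

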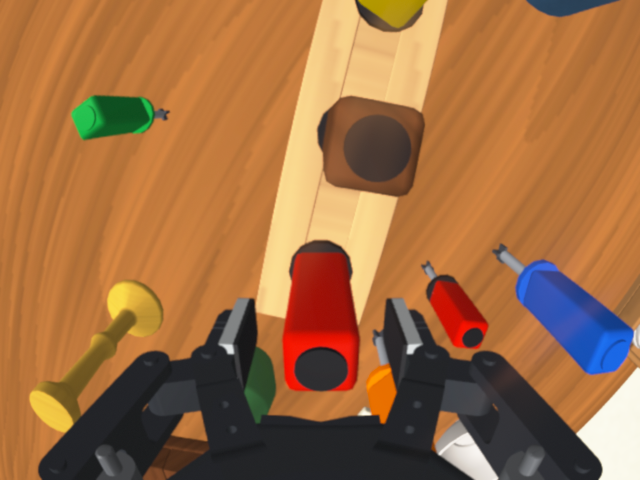

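Released, hanging upright. Retreat straight up and check everything, including the screw.

```bash
python3 -m handwheel '[[[0,0,-15],0],[[0,0,-40],0],[[0,0,-70],0],[[0,0,-100],0],[[0,0,-140],0],[[0,0,-170],0],[[0,0,-180],0],[[0,0,-180],0]]';python3 - <<'E'
from fit import *
f=bot.grab_frame("wrist"); cv2.imwrite("pics/w38.png",f["pixels"][:,:,::-1])
g=bot.grab_frame("scene"); cv2.imwrite("pics/s38.png",cv2.resize(g["pixels"][180:360,200:500,::-1],None,fx=2.6,fy=2.6,interpolation=2))
g=bot.grab_frame("top"); cv2.imwrite("pics/t38.png",cv2.resize(g["pixels"][190:350,190:470,::-1],None,fx=2.8,fy=2.8,interpolation=2))
E
```

```text
time: 33.75
tool_pos: [539.9, 130.9, 317.9]
orientation: [[-0.542, 0.84, 0.003], [0.84, 0.542, 0.001], [-0.001, 0.003, -1.0]]
wrist_force: [-0.1, -0.2, 0.6]
grip_width: 55.6
```

View pics/w38.png

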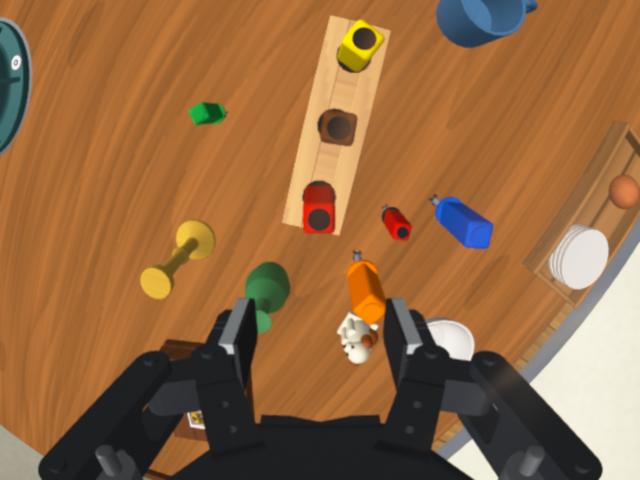

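View pics/s38.png

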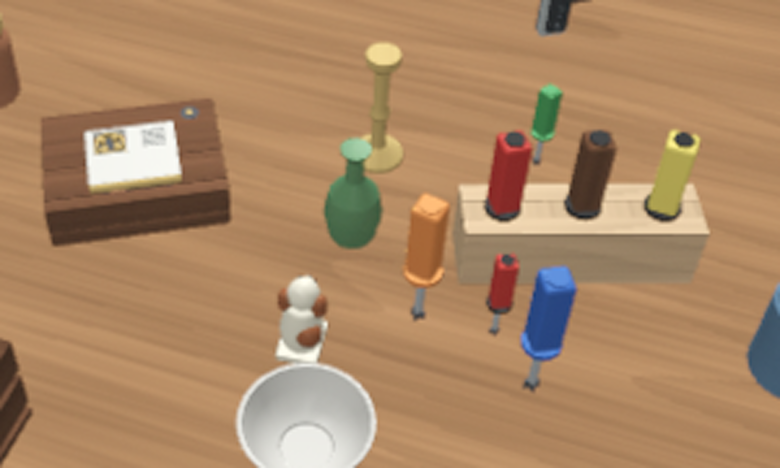

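```bash
python3 -c "
from rig import bot
print(bot.close_job(), bot.observe()['time'])"
```

```text
the job is handed in; nothing more can be done
the job is handed in; nothing more can be done
```

The cover is shut, its brass screw is driven home with the red cross-head driver, and the driver is back upright in the stand hole it came from. I handed the job in shortly after 33.75 s.

**Cover:** I pushed the thumb patch with closed fingertips until it reached the shut height with a firm reaction (18 N).

**Screw:** On the first drive I turned past the stop, where torque rose to 0.35 N m, and the bit slipped. When I lifted it, the cross stood about 14° short of home and the recess floor was about 1 mm higher. I reseated the bit, drove again with about 11–13 N downward, and stopped when torque rose to 0.22 N m. I then turned the driver back about 20°, within its free play, and lifted clear.

**Last checks:**
- The cross yaw measured about 37°. I would expect 38° at turn 3.0 if the cross lines up with the clock's axes at turn 0, which I assumed.
- The screw head looks flush in the picture.
- The last pictures show the cover shut, the red driver hanging upright with its collar on the stand, and the other tools and pieces apparently unmoved.
- The gripper was clear of everything.

I judged the screw from torque, depth and picture only, since its turn is not given directly.

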